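Set the bench tablet for the pipetting run and start it with the stylus

ROBOT

A 6-joint arm with a two-finger parallel gripper is mounted at the origin on the work surface. World frame = base frame: x ahead of the robot, y to its left, z up, the work surface at z = 0. Lengths are in m, angles in rad, forces in N, time in s.
With the tool pointing down it reaches from about 0.3 to 0.875 m from the base axis. Payload 6.4 kg.
Tool frame: the origin (TCP) lies at the very end of the fingers, on their centre line; the grasp point (between the pads) lies 19 mm behind it (env.grip_depth is the z of the grasp point in the tool frame, in m); z points along the fingers, y is the line along which they close (so a half turn about z gives the same grasp; the last joint's range is limited). The gripper opens to 88 mm and grips with 3 to 60 N. Pads are 18 mm wide; open, the fingers measure 123 mm over their backs; the gripper's body (75 mm by 187 mm) begins 45 mm behind the grasp point.
Start: joints at [-1.518, 0.181, 1.607, -0, 1.354, -0.206], TCP at [0.147, -0.556, 0.239] pointing down, gripper open.
Joint ranges: [-2.99, 2.99], [-0.89, 2.07], [0.3, 2.58], [-1.14, 4.28], [0, 2.63], [-3.12, 3.12]. Speed limits (rad/s): [2.57, 2.57, 3.01, 3.14, 3.14, 3.14].

INTERFACE

Orientations are given as a rotation vector (axis times angle).
In Python, from station import env, eyes, sign_off gives the robot as it stands.
- The arm moves only by the tool carry_out, never from a script. Its argument "moves" is text: rows parted by semicolons, each of 7 numbers parted by spaces: the shift along the tool's x, y, z scaled (see below), then the turn, a rotation vector about the tool's x, y, z scaled (see below), then the opening, from 0 (shut) to 1 (fully open). A call has exactly 8 rows; each row is the pose to reach, as a shift and turn from the pose commanded when the call began, along the tool's axes at that moment, turning the shorter way round; what a row does not reach only later rows make up. The controller multiplies each number of a shift by 0.1 m and each number of a turn by 2 pi rad. A row lasts 1/8 s, in which the tool goes at most 62.5 mm and 10.7 degrees, less where a joint would pass 70% of its speed; a pose out of reach is approached as far as the arm can. A call with a number of a shift or a turn outside -1 to 1 is refused whole. A call with a gripper value outside its range is refused whole. The fingers move at their own pace and stop on an object; "newtons" is the grip in N (left out, the last holds). Time passes only in rows, so rows that repeat a pose let the fingers close, or fill a call up. It gives the time, the measured TCP pose, the force, the opening and the grip force at its end, in the units of the state.
- env.state(): the state, without advancing time (a new reading comes with each control period).
- eyes.capture(name): name is "scene" or "side" or "wrist"; returns a dict with "frame" (420x560x3 uint8, red, green, blue), "z_map" (420x560 float32, m along the optical axis (not along the pixel's ray), 0 where there is no reading), "K" (3x3 intrinsics, pixels), "pose" (4x4, takes a point from camera to world coordinates). Camera axes: x right, y up, looking along -z (the intrinsics and any distortion apply to the point x, -y, -z); pixel columns grow to the right and rows downward; lengths in m; the calibration is good to about 2 mm. The wrist camera is an equidistant fisheye: a pixel r from the principal point sees the ray r / f radians off the axis. A picture is of the moment at which its call begins.
- sign_off(): hands the job in; it is judged then, once.
The state is a dict: "time": time; "qpos": joint angles; "joint_vel": joint speeds; "tau": joint torques, N m; "position": TCP position; "ee_rot": TCP orientation; "ft_force": force on the tool from outside, world axes, zero at the start; "moment": the same for the moment, N m; "grip_width": finger opening in m; "gripper_force": force on a finger pad.
Only numpy, scipy, OpenCV 4.12 (cv2) and the standard library are available. Lean on these libraries where they do the work, as an engineer would, in place of code of your own. Each camera call takes 0.05 s, during which the arm holds its last target. There are 200 camera calls.

TASK

Turn the tablet on its stand until the screen squarely faces the middle of the long tube rack, and lean it back to 40 degrees from upright. Then take the stylus from its slanted holder and, pressing lightly, tick the upper box on the screen, then the lower box, then press the long start bar. Put the stylus back in its holder and leave the tablet as you set it and everything else on the bench where it stands.

Things in the scene. Friction and masses are not known exactly. Their poses are not given: they have to be found in the camera images.
- tablet: Black tablet in a case, a slab 200 wide (y), 130 high (z), 14 thick; origin on the stand's swivel axis where the level tilt hinge crosses it, 150 above the bench, fixed as it moves. z: up the screen; y: along the hinge, to the viewer's left; screen faces -x. Slab: x -31 (screen) to -17, y +-100, z +-65; behind it mount and fork within 36 of the middle. Lean = angle of z from vertical. All in mm.
- stand: Bolted-down stand of the tablet: foot disc 132 mm across, 13 high, a 26 mm column; origin under its centre. The tablet swivels on it about the upright axis (1.7 rad either way from the stand's own x) and leans back about the hinge (0 = upright, up to 1.2 rad). Stiff friction joints that stay where left: swivel slips at about 0.45 N m, tilt at about 0.55 N m.
- tablet_top (a point): Middle of the tablet's plain top edge, at x -24, y 0, z +65 mm in the tablet's frame, same axes. Nothing is behind or before the edge, so the 14 mm slab can be pinched anywhere along it.
- box_upper (a point): Middle of the upper tick box, a square outline of 26 mm, on the screen's face at x -31, y +60, z +22 mm in the tablet's frame, with the same axes (y and z along the box's sides).
- box_lower (a point): Middle of the lower tick box, a square outline of 26 mm, on the screen's face at x -31, y +60, z -20 mm in the tablet's frame, same axes.
- start_bar (a point): Middle of the long start bar, an outline 66 mm wide and 24 mm high, on the screen's face at x -31, y -46, z -34 mm in the tablet's frame, same axes.
- stylus: Loose round stylus, 165 mm long, 14 mm thick, about 45 g, steel lower half and grey plastic upper half. The origin is its tip (6 mm blunt rubber end, tapering to full thickness 26 mm up); z runs up its axis to the top end at 165 mm. At the start it stands in the holder, leaning about 30 degrees, with its upper 80 mm clear of the holder.
- holder: Fixed desk holder for the stylus: steel base 105 x 66 x 14 mm, with an aluminium sleeve (32 mm outside, 24 mm bore, 85 mm deep, closed at the bottom) that leans 30 degrees from vertical to the base's -x side. The origin is the centre of the base's underside; in its frame the bore's axis has direction (-0.5, 0, 0.866).
- holder_floor (a point): Centre of the floor of the holder's bore, about 23 mm above the bench; axes as the holder's.
- holder_mouth (a point): Centre of the mouth of the holder's bore, about 97 mm above the bench; axes as the holder's.
- rack: Long blue tube rack, 200 x 72 mm and 45 mm high (62 mm with its capped tubes), loose. The origin is the centre of its underside: the middle that the screen must face; long side along x.
- square_rack: Square blue tube rack, 96 x 96 mm and 55 mm high (72 mm with tubes), loose bystander; origin centre of its underside.
- tip_box: Pipette tip box, black with a clear lid, 122 x 86 mm and 65 mm high, loose bystander; origin centre of its underside.
- waste_box: Open clear plastic box for used tips, 105 x 80 mm and 65 mm high, light and loose, between the robot and the tablet; origin centre of its underside.
- reagent_bottle: Glass reagent bottle, 72 mm thick, 135 mm high, loose bystander; origin centre of its underside.
- wash_bottle: White wash bottle, 72 mm thick, 190 mm high with a spout reaching 62 mm out to its -x side, loose bystander; origin centre of its underside.
- beaker: Glass beaker, 76 mm thick, 95 mm high, loose bystander; origin centre of its underside.

How it is judged:
On the way, in this order (a step that is already met when the one before it is completed fails the run):
1. the tablet is turned to the rack and leaned back to the angle, and let go (y of rack in the frame of tablet between -0.03 and 0.03 m and angle between tablet's own z axis and vertical between 0.610865 and 0.785398 rad and contact force between the fingers and tablet below 0.05 N and angular speed of tablet below 0.05 rad/s), for 0.3 s.
2. the stylus tip presses inside the upper tick box (y of stylus in the frame of box_upper between -0.013 and 0.013 m and z of stylus in the frame of box_upper between -0.013 and 0.013 m and contact force between stylus and tablet above 0.3 N), for 0.05 s.
3. the stylus tip presses inside the lower tick box (y of stylus in the frame of box_lower between -0.013 and 0.013 m and z of stylus in the frame of box_lower between -0.013 and 0.013 m and contact force between stylus and tablet above 0.3 N), for 0.05 s.
4. the stylus tip presses inside the start bar (y of stylus in the frame of start_bar between -0.033 and 0.033 m and z of stylus in the frame of start_bar between -0.012 and 0.012 m and contact force between stylus and tablet above 0.3 N), for 0.05 s.
At the end, for the whole second after the job is handed in: The screen faces the middle of the long rack (rack centre within 30 mm of the screen's middle plane), leaning back 40 degrees, within 5; the stylus rests in its holder, tip within 20 mm of the bore floor's centre; racks, boxes, bottles and beaker within 20 mm of where they were (y of rack in the frame of tablet between -0.03 and 0.03 m and angle between tablet's own z axis and vertical between 0.610865 and 0.785398 rad and distance between stylus and holder_floor below 0.02 m and linear speed of stylus below 0.02 m/s and angular speed of tablet below 0.05 rad/s and distance of each of rack, square_rack, tip_box, waste_box, reagent_bottle, wash_bottle, beaker from where it was at the start of the episode below 0.02 m); the robot touches nothing.
It fails at once if the stylus is pressed on the tablet with more than 15 N (contact force between stylus and tablet above 15 N).
It fails at once if a bystander is pushed away or tipped (distance of any of rack, square_rack, tip_box, waste_box, reagent_bottle, wash_bottle, beaker from where it was at the start of the episode above 0.03 m or angle between any of rack, square_rack, tip_box, waste_box, reagent_bottle, wash_bottle, beaker's own z axis and vertical above 0.35 rad).
It also fails if it takes over 72 s, if anything falls off the work surface, if the arm or the gripper's body presses on something with over 40 N, if the wrist force passes 120 N, or if a joint passes its speed limit or range.

## Working session

There is one attempt and no reset: what is moved stays moved. The work goes in short steps, Python scripts to look and compute and a tool call to move; the robot and the scene stay as the last step left them, time stands still between calls to the robot, and variables do not carry over. Pictures are saved under pics/ and viewed, at most 10 in all, crops included, and the job is handed in when it is done.

Besides the shell and the picture viewer there is one more tool, called after "Call:" as name(argument=value, ...), one argument or row to a line, values as JSON. carry_out: Moves the arm, as the interface text tells. Its arguments: {"type":"object","properties":{"moves":{"type":"string"},"newtons":{"type":"number"}},"required":["moves"]}

```bash
ls; mkdir -p pics
cat > h.py <<'E'
import numpy as np, cv2
from station import env, eyes, sign_off
from scipy.spatial.transform import Rotation as R
def cloud(c):
    z=c["z_map"];K=c["K"];h,w=z.shape
    u,v=np.meshgrid(np.arange(w),np.arange(h))
    P=np.stack([(u-K[0,2])/K[0,0]*z,-(v-K[1,2])/K[1,1]*z,-z],-1)
    W=P@c["pose"][:3,:3].T+c["pose"][:3,3]
    W[z==0]=np.nan
    return W
E
python3 - <<'E'
from h import *
for n in ("scene","side"):
    c=eyes.capture(n); cv2.imwrite(f"pics/{n}.png",c["frame"][:,:,::-1]); np.savez(f"{n}.npz",**c)
    print(n,c["K"].round(1).tolist(),c["pose"].round(3).tolist(),(c["z_map"]>0).mean(),c.keys())
print(env.state())
E
```

```text
pics
scene [[390.2, 0.0, 272.8], [0.0, 390.2, 207.7], [0.0, 0.0, 1.0]] [[0.396, -0.745, 0.537, 1.161], [0.918, 0.321, -0.233, -0.299], [0.001, 0.585, 0.811, 1.16], [0.0, 0.0, 0.0, 1.0]] 0.9960884353741497 dict_keys(['frame', 'z_map', 'K', 'pose'])
side [[452.9, 0.0, 278.2], [0.0, 452.9, 211.4], [0.0, 0.0, 1.0]] [[-0.995, 0.033, -0.094, 0.407], [-0.098, -0.493, 0.864, 1.015], [-0.018, 0.869, 0.494, 0.737], [0.0, 0.0, 0.0, 1.0]] 0.9963010204081633 dict_keys(['frame', 'z_map', 'K', 'pose'])
{'time': 0.1, 'qpos': array([-1.51828773e+00,  1.81462920e-01,  1.60783125e+00, -1.76045599e-05,
        1.35381512e+00, -2.06272710e-01]), 'joint_vel': array([ 0.00181055, -0.00063009, -0.00409837,  0.00024964,  0.00044635,
       -0.00112916]), 'tau': array([ 2.99998464e-04, -4.34819698e+01, -3.42696726e+01,  7.04387133e-02,
        3.39767081e-02, -4.15289708e-05]), 'position': array([ 0.14714657, -0.55538559,  0.23793948]), 'ee_rot': array([-3.11382954e+00, -4.05170064e-01, -1.55982954e-04]), 'ft_force': array([-0.66512968,  0.29853534,  0.01104455]), 'moment': array([ 0.04927678, -0.05708467, -0.04719012]), 'gripper_force': 0.0, 'grip_width': 0.08838308142965307}
```

View pics/scene.png

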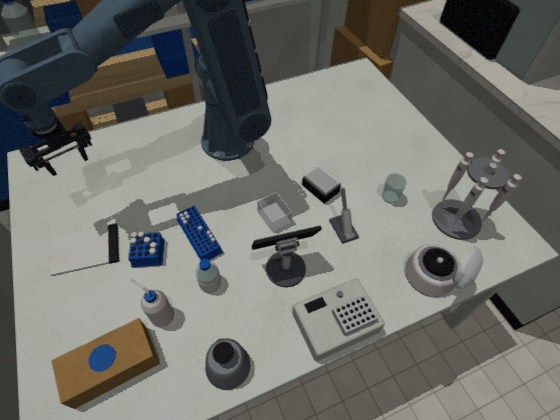

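View pics/side.png

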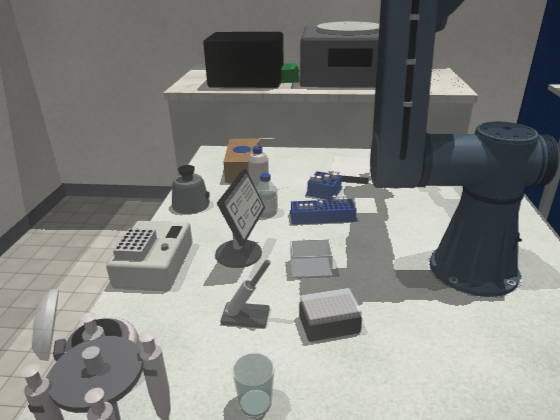

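Scene: tablet at about (286,240) with foot disc (286,268), long rack (200,232), stylus/holder (345,222), waste box (275,212). Side: tablet (243,203), stylus (262,270), holder base (245,315), rack (323,211).

```bash
cat > m.py <<'E'
from h import *
C={n:dict(np.load(f"{n}.npz")) for n in("scene","side")}
W={n:cloud(C[n]) for n in C}
def crop(n,u0,u1,v0,v1): return W[n][v0:v1,u0:u1].reshape(-1,3),C[n]["frame"][v0:v1,u0:u1].reshape(-1,3)
def show(l,p):
    print(l,len(p),"mean",p.mean(0).round(4),"lo",np.percentile(p,1,0).round(4),"hi",np.percentile(p,99,0).round(4))
def rect(l,p):
    r=cv2.minAreaRect((p[:,:2]*1000).astype(np.float32)); print(l,len(p),[np.round(x,1) for x in r], "z",np.percentile(p[:,2],[2,50,98]).round(4))
for n,b in(("scene",(170,230,200,265)),("side",(285,360,192,228))):
    p,c=crop(n,*b); c=c.astype(int); m=(c[:,2]>c[:,0]+50)&(p[:,2]>.02)&(p[:,2]<.052); rect("rack "+n,p[m]); 
    mm=m&(p[:,2]>.04); rect("rack top",p[mm])
# foot disc
for n,b in(("scene",(262,310,250,290)),("side",(210,268,232,270))):
    p,c=crop(n,*b); m=(p[:,2]>.009)&(p[:,2]<.017); q=p[m]; (x,y),r=cv2.minEnclosingCircle((q[:,:2]*1000).astype(np.float32)); print("foot",n,len(q),x,y,r)
    print('table z',np.median(p[abs(p[:,2])<.006][:,2]))
# tablet
for n,b in(("scene",(245,328,222,265)),("side",(212,272,165,240))):
    p,c=crop(n,*b); q=p[(p[:,2]>.095)&(p[:,2]<.25)]; show("tab "+n,q)
    # plane ransac
    rng=np.random.default_rng(0);best=None
    for _ in range(500):
        a=q[rng.choice(len(q),3,False)]; nn=np.cross(a[1]-a[0],a[2]-a[0]); nn/=np.linalg.norm(nn)+1e-12
        i=abs((q-a[0])@nn)<.003
        if best is None or i.sum()>best.sum():best=i
    s=q[best]; ce=s.mean(0); nn=np.linalg.svd(s-ce)[2][2]; print(" plane",len(s),ce.round(4),nn.round(4)); show("  in",s)
# holder
for n,b in(("scene",(320,365,180,250)),("side",(215,275,255,330))):
    p,c=crop(n,*b); q=p[(p[:,2]>.009)&(p[:,2]<.018)]; rect("base "+n,q)
    for z in np.arange(.03,.22,.015):
        k=p[abs(p[:,2]-z)<.0075]; 
        if len(k): print("  z",z.round(3),len(k),np.median(k,0).round(4), np.ptp(k,0).round(3))
for nm,b in dict(waste=(255,295,190,232),beaker=(380,410,170,205),tip=(300,342,163,205)).items():
    p,_=crop("scene",*b); q=p[(p[:,2]>.03)&(p[:,2]<.11)]; rect(nm,q)
p,_=crop("scene",195,222,258,295); show("reagent",p[(p[:,2]>.03)])
E
python3 m.py
```

```text
rack scene 782 [array([ 406.6, -250.9]), array([199.6,  72.4]), np.float64(8.7)] z [0.0253 0.0452 0.0498]
rack top 681 [array([ 405.4, -251.5]), array([197.5,  71.9]), np.float64(8.2)] z [0.0409 0.0456 0.0498]
rack side 298 [array([ 403.9, -245.5]), array([195.4,  74.7]), np.float64(8.2)] z [0.042  0.0451 0.0485]
rack top 298 [array([ 403.9, -245.5]), array([195.4,  74.7]), np.float64(8.2)] z [0.042  0.0451 0.0485]
foot scene 807 636.8207397460938 -28.450490951538086 65.6343002319336
table z 0.0004143827923949184
foot side 737 634.60205078125 -22.383756637573242 65.6255874633789
table z 0.00034934501983657773
tab scene 904 mean [ 0.6353 -0.0311  0.1808] lo [ 0.5876 -0.1243  0.1018] hi [0.6562 0.0669 0.2229]
 plane 355 [ 0.6301 -0.0322  0.1844] [ 0.911  -0.1395 -0.3881]
  in 355 mean [ 0.6301 -0.0322  0.1844] lo [ 0.5868 -0.1244  0.1045] hi [0.6586 0.0684 0.2203]
tab side 2229 mean [ 0.6116 -0.0387  0.1618] lo [ 0.5703 -0.4059  0.0971] hi [0.6536 0.0803 0.2215]
 plane 1734 [ 0.6109 -0.0098  0.1665] [-0.9028  0.1377  0.4075]
  in 1734 mean [ 0.6109 -0.0098  0.1665] lo [ 0.5749 -0.1142 
[... 1107 characters left out ...]
0906] [0.038 0.033 0.015]
  z 0.105 73 [0.5614 0.2337 0.1019] [0.034 0.03  0.015]
  z 0.12 37 [0.5441 0.2339 0.1188] [0.018 0.009 0.014]
  z 0.135 43 [0.5347 0.234  0.1342] [0.02  0.009 0.015]
  z 0.15 40 [0.5264 0.2342 0.1494] [0.022 0.01  0.015]
  z 0.165 35 [0.5195 0.2328 0.162 ] [0.015 0.013 0.01 ]
waste 437 [array([430.8,  20.5]), array([108.8,  82.4]), np.float64(8.8)] z [0.0306 0.0513 0.0677]
beaker 473 [array([517.3, 453.8]), array([74.2, 77.7]), np.float64(59.9)] z [0.0322 0.0694 0.0964]
tip 785 [array([382.2, 232.6]), array([123.6,  87.7]), np.float64(17.7)] z [0.0325 0.0635 0.069 ]
reagent 596 mean [ 0.6021 -0.2718  0.092 ] lo [ 0.5682 -0.3051  0.0323] hi [ 0.622  -0.2375  0.139 ]
```

```bash
cat > plan.py <<'E'
from h import *
import json, os
from scipy.spatial.transform import Slerp
def tabR(psi,th):
    psi,th=np.radians([psi,th]);c,s=np.cos,np.sin
    x=[c(th)*c(psi),c(th)*s(psi),-s(th)];y=[-s(psi),c(psi),0];z=[c(psi)*s(th),s(psi)*s(th),c(th)]
    return np.array([x,y,z]).T
O=np.array([.6355,-.0255,.150])
def tab(psi,th,p): return O+tabR(psi,th)@(np.array(p)/1000)
def pinch(psi,th,y=75,up=-30):
    T=tabR(psi,th); return tab(psi,th,(-24,y,65+up)), np.c_[T[:,1],T[:,0],-T[:,2]]
def load(meas=False):
    if meas or not os.path.exists("cmd.json"):
        s=env.state(); return s["position"],R.from_rotvec(s["ee_rot"])
    d=json.load(open("cmd.json")); return np.array(d["p"]),R.from_rotvec(d["r"])
def plan(way,meas=False):
    """way: list of (pos,R3x3,grip,ncalls or None) ; prints calls"""
    p0,r0=load(meas)
    for pos,M,g,n in way:
        pos=np.array(pos); r1=R.from_matrix(M) if not isinstance(M,R) else M
        N=n or 1
        while True:   # split until in range
            out=[];p,r=p0,r0;ok=True
            sl=Slerp([0,1],R.concatenate([r0,r1]))
            for k in range(N):
                rows=[]
                for i in range(1,9):
                    f=(k+i/8)/N
                    d=r.inv().apply(p0+(pos-p0)*f-p)/.1; t=(r.inv()*sl(f)).as_rotvec()/(2*np.pi)
                    rows.append(np.r_[d.round(2 if 0 else 3),t.round(3)])
                ok&=max(abs(np.array(rows)).ravel())<1 and np.linalg.norm(rows[0][3:])*360<10
                p,r=p+r.apply(rows[-1][:3]*.1),r*R.from_rotvec(rows[-1][3:]*2*np.pi); out.append(rows)
            if ok: break
            N+=1
        for rows in out: print("; ".join(" ".join(f"{v:g}" for v in (row+0.0))+f" {g:g}" for row in rows)+"\n")
        p0,r0=p,r
    json.dump(dict(p=list(p0),r=list(r0.as_rotvec())),open("cmd.json","w"))
    print("end",p0.round(4),r0.as_rotvec().round(4))
E
python3 - <<'E'
from plan import *
print(pinch(-8.7,23.5))
p,M=pinch(-8.7,23.5,75,90)
plan([((.40,-.30,.34),M,.5,None),(p,M,.5,None)],meas=True)
E
```

```text
(array([0.638884  , 0.04985518, 0.19166708]), array([[ 0.15126082,  0.90650828, -0.39416102],
       [ 0.98849389, -0.13871526,  0.06031511],
       [ 0.        , -0.39874907, -0.91706007]]))
0.097 -0.057 -0.032 0.002 -0.001 -0.006 0.5; 0.194 -0.114 -0.064 0.004 -0.002 -0.011 0.5; 0.29 -0.171 -0.095 0.005 -0.004 -0.017 0.5; 0.387 -0.228 -0.127 0.007 -0.005 -0.023 0.5; 0.484 -0.285 -0.159 0.009 -0.006 -0.028 0.5; 0.581 -0.342 -0.191 0.011 -0.007 -0.034 0.5; 0.678 -0.399 -0.222 0.013 -0.008 -0.04 0.5; 0.775 -0.456 -0.254 0.014 -0.01 -0.045 0.5

0.107 -0.031 -0.035 0.002 -0.001 -0.006 0.5; 0.214 -0.062 -0.069 0.004 -0.002 -0.012 0.5; 0.321 -0.092 -0.103 0.006 -0.003 -0.018 0.5; 0.428 -0.123 -0.138 0.007 -0.004 -0.023 0.5; 0.536 -0.154 -0.172 0.009 -0.005 -0.029 0.5; 0.643 -0.185 -0.206 0.011 -0.007 -0.035 0.5; 0.75 -0.216 -0.241 0.013 -0.008 -0.04 0.5; 0.857 -0.247 -0.275 0.015 -0.009 -0.046 0.5

0.11 -0.002 -0.039 0.001 -0.001 -0.006 0.5; 0.22 -0.005 -0.078 0.003 -0.002 -0.011 0.5; 0.33 -0.008 -0.117 0.005 -0.004 -0.017 0.5; 0.44 -0.01 -0.156 0.007 -0.005 -0.023 0.5; 0.55 -0.013 -0.195
[... 810 characters left out ...]
213 -0.053 0 0 0 0.5; 0.477 0.284 -0.07 0 0 0 0.5; 0.597 0.356 -0.088 0 0 0 0.5; 0.716 0.427 -0.106 0 0 0 0.5; 0.835 0.498 -0.123 0 0 0 0.5; 0.955 0.569 -0.141 0 0 0 0.5

0.119 0.071 -0.018 0 0 0 0.5; 0.238 0.142 -0.035 0 0 0 0.5; 0.358 0.213 -0.053 0 0 0 0.5; 0.477 0.284 -0.07 0 0 0 0.5; 0.596 0.355 -0.088 0 0 0 0.5; 0.716 0.426 -0.106 0 0 0 0.5; 0.835 0.497 -0.123 0 0 0 0.5; 0.954 0.568 -0.141 0 0 0 0.5

0.12 0.071 -0.018 0 0 0 0.5; 0.239 0.142 -0.035 0 0 0 0.5; 0.358 0.213 -0.053 0 0 0 0.5; 0.478 0.284 -0.07 0 0 0 0.5; 0.597 0.355 -0.088 0 0 0 0.5; 0.716 0.426 -0.106 0 0 0 0.5; 0.836 0.497 -0.123 0 0 0 0.5; 0.955 0.568 -0.141 0 0 0 0.5

end [0.6862 0.0426 0.3017] [-2.1294 -1.8286  0.3779]
```

Call:
carry_out(
  moves="0.1 -0.06 -0.03 0.002 -0.001 -0.006 0.5; 0.2 -0.12 -0.06 0.004 -0.002 -0.011 0.5; 0.3 -0.17 -0.1 0.005 -0.004 -0.017 0.5; 0.4 -0.23 -0.13 0.007 -0.005 -0.023 0.5; 0.5 -0.29 -0.16 0.009 -0.006 -0.028 0.5; 0.6 -0.34 -0.19 0.011 -0.007 -0.034 0.5; 0.7 -0.4 -0.22 0.013 -0.008 -0.04 0.5; 0.78 -0.46 -0.25 0.014 -0.01 -0.045 0.5",
)

```text
time: 1.1
position: [0.2113, -0.491, 0.2638]
ee_rot: [-2.948, -0.822, 0.114]
ft_force: [1.2, -0.7, -0.5]
grip_width: 0.0439
gripper_force: 0.0
```

Call:
carry_out(
  moves="0.11 -0.03 -0.03 0.002 -0.001 -0.006 0.5; 0.22 -0.06 -0.07 0.004 -0.002 -0.012 0.5; 0.32 -0.09 -0.1 0.006 -0.003 -0.018 0.5; 0.43 -0.12 -0.14 0.007 -0.004 -0.023 0.5; 0.54 -0.15 -0.17 0.009 -0.005 -0.029 0.5; 0.64 -0.18 -0.21 0.011 -0.007 -0.035 0.5; 0.75 -0.22 -0.24 0.013 -0.008 -0.04 0.5; 0.86 -0.25 -0.28 0.015 -0.009 -0.046 0.5",
)

```text
time: 2.1
position: [0.2746, -0.4265, 0.2898]
ee_rot: [-2.714, -1.204, 0.21]
ft_force: [-0.7, -0.3, -0.4]
grip_width: 0.0439
gripper_force: 0.0
```

Call:
carry_out(
  moves="0.11 0 -0.04 0.001 -0.001 -0.006 0.5; 0.22 0 -0.08 0.003 -0.002 -0.011 0.5; 0.33 -0.01 -0.12 0.005 -0.004 -0.017 0.5; 0.44 -0.01 -0.16 0.007 -0.005 -0.023 0.5; 0.55 -0.01 -0.2 0.009 -0.006 -0.028 0.5; 0.66 -0.02 -0.23 0.01 -0.007 -0.034 0.5; 0.77 -0.02 -0.27 0.012 -0.008 -0.04 0.5; 0.88 -0.02 -0.31 0.014 -0.01 -0.045 0.5",
)

```text
time: 3.1
position: [0.3378, -0.3629, 0.3152]
ee_rot: [-2.445, -1.538, 0.305]
ft_force: [0.3, -0.0, -0.3]
grip_width: 0.0441
gripper_force: 0.0
```

Call:
carry_out(
  moves="0.1 0.02 -0.05 0.002 -0.001 -0.006 0.5; 0.21 0.05 -0.09 0.004 -0.002 -0.012 0.5; 0.31 0.07 -0.14 0.005 -0.003 -0.018 0.5; 0.42 0.1 -0.19 0.007 -0.004 -0.023 0.5; 0.52 0.12 -0.23 0.009 -0.006 -0.029 0.5; 0.63 0.14 -0.28 0.011 -0.007 -0.035 0.5; 0.73 0.17 -0.33 0.012 -0.008 -0.04 0.5; 0.84 0.19 -0.37 0.014 -0.009 -0.046 0.5",
)

```text
time: 4.1
position: [0.401, -0.2984, 0.3404]
ee_rot: [-2.128, -1.831, 0.38]
ft_force: [0.2, -0.2, -0.3]
grip_width: 0.0441
gripper_force: 0.0
```

Call:
carry_out(
  moves="0.12 0.07 -0.02 0 0 0 0.5; 0.24 0.14 -0.04 0 0 0 0.5; 0.36 0.21 -0.05 0 0 0 0.5; 0.48 0.28 -0.07 0 0 0 0.5; 0.6 0.36 -0.09 0 0 0 0.5; 0.72 0.43 -0.11 0 0 0 0.5; 0.84 0.5 -0.12 0 0 0 0.5; 0.96 0.57 -0.14 0 0 0 0.5",
)

```text
time: 5.1
position: [0.4727, -0.212, 0.33]
ee_rot: [-2.13, -1.829, 0.379]
ft_force: [-1.0, 0.0, 0.2]
grip_width: 0.044
gripper_force: 0.0
```

Call:
carry_out(
  moves="0.12 0.07 -0.02 0 0 0 0.5; 0.24 0.14 -0.04 0 0 0 0.5; 0.36 0.21 -0.05 0 0 0 0.5; 0.48 0.28 -0.07 0 0 0 0.5; 0.6 0.36 -0.09 0 0 0 0.5; 0.72 0.43 -0.11 0 0 0 0.5; 0.84 0.5 -0.12 0 0 0 0.5; 0.96 0.57 -0.14 0 0 0 0.5",
)

```text
time: 6.1
position: [0.5445, -0.1258, 0.3202]
ee_rot: [-2.13, -1.829, 0.379]
ft_force: [-0.1, -0.5, 0.5]
grip_width: 0.0442
gripper_force: 0.0
```

Call:
carry_out(
  moves="0.12 0.07 -0.02 0 0 0 0.5; 0.24 0.14 -0.04 0 0 0 0.5; 0.36 0.21 -0.05 0 0 0 0.5; 0.48 0.28 -0.07 0 0 0 0.5; 0.6 0.36 -0.09 0 0 0 0.5; 0.72 0.43 -0.11 0 0 0 0.5; 0.84 0.5 -0.12 0 0 0 0.5; 0.96 0.57 -0.14 0 0 0 0.5",
)

```text
time: 7.1
position: [0.6162, -0.0397, 0.3104]
ee_rot: [-2.13, -1.829, 0.379]
ft_force: [-0.5, 0.1, -0.6]
grip_width: 0.0439
gripper_force: 0.0
```

Call:
carry_out(
  moves="0.12 0.07 -0.02 0 0 0 0.5; 0.24 0.14 -0.04 0 0 0 0.5; 0.36 0.21 -0.05 0 0 0 0.5; 0.48 0.28 -0.07 0 0 0 0.5; 0.6 0.36 -0.09 0 0 0 0.5; 0.72 0.43 -0.11 0 0 0 0.5; 0.84 0.5 -0.12 0 0 0 0.5; 0.95 0.57 -0.14 0 0 0 0.5",
)

```text
time: 8.1
position: [0.6878, 0.0454, 0.3005]
ee_rot: [-2.13, -1.829, 0.379]
ft_force: [0.8, -0.2, -0.2]
grip_width: 0.0441
gripper_force: 0.0
```

```bash
cat >> h.py <<'E'
def wcloud(c):
    z=c["z_map"];K=c["K"];h,w=z.shape
    u,v=np.meshgrid(np.arange(w),np.arange(h))
    x=(u-K[0,2])/K[0,0];y=(v-K[1,2])/K[1,1];t=np.hypot(x,y)+1e-9
    k=np.tan(np.minimum(t,1.5))/t
    W=np.stack([x*k*z,-y*k*z,-z],-1)@c["pose"][:3,:3].T+c["pose"][:3,3]
    W[(z==0)|(t>1.3)]=np.nan
    return W
E
python3 - <<'E'
from plan import *
c=eyes.capture("wrist"); cv2.imwrite("pics/w1.png",c["frame"][:,:,::-1]); np.savez("w1.npz",**c)
W=wcloud(c).reshape(-1,3)
print(c["K"].round(1).tolist(),c["pose"].round(3).tolist(), env.state()["qpos"].round(2))
T=tabR(-8.7,23.5); L=(W-O)@T*1000
m=(abs(L[:,1])<115)&(abs(L[:,2])<80)&(abs(L[:,0]+24)<25); q=L[m]
print(m.sum())
for a in range(3): print(np.percentile(q[:,a],[1,5,50,95,99]).round(1))
t=q[q[:,2]>55]; print("top x",np.percentile(t[:,0],[2,50,98]).round(1),"z",np.percentile(t[:,2],[50,98]).round(1),"y",np.percentile(t[:,1],[1,99]).round(1))
E
```

```text
[[325.2, 0.0, 272.5], [0.0, 325.2, 217.5], [0.0, 0.0, 1.0]] [[0.907, 0.042, 0.418, 0.756], [-0.139, 0.969, 0.204, 0.104], [-0.397, -0.243, 0.885, 0.434], [0.0, 0.0, 0.0, 1.0]] [-0.11  0.71  0.82  0.02  2.03  0.04]
3823
[-29.9 -28.8 -20.5  -2.    0.3]
[-61.3 -49.2  34.6 102.1 102.4]
[-32.2   3.9  64.6  66.1  66.6]
top x [-29.8 -22.7 -15.7] z [65.1 66.5] y [-62.6 102.1]
```

View pics/w1.png

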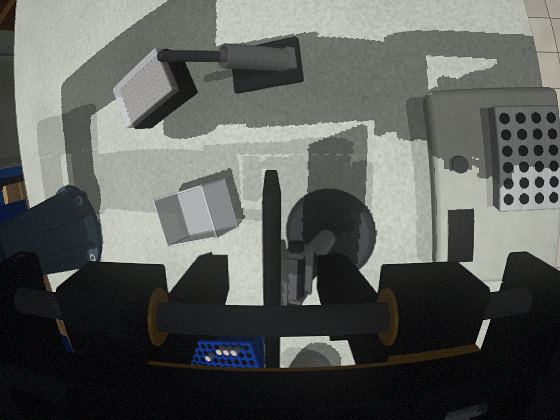

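```bash
sed -i 's/^O=.*/O=np.array([.6367,-.0237,.150])/' plan.py
cat >> plan.py <<'E'
def rel(poses,g,meas=False,dec=2):
    """poses: 8 (pos,R3); print rows from commanded pose; store end"""
    p,r=load(meas)
    for pos,M in poses:
        M=M if isinstance(M,R) else R.from_matrix(M)
        d=(r.inv().apply(pos-p)/.1).round(dec); t=((r.inv()*M).as_rotvec()/(2*np.pi)).round(3)
        print(" ".join(f"{v:g}" for v in np.r_[d,t]+0.0)+f" {g:g}",end="; ")
    print()
    p,r=p+r.apply(d*.1),r*R.from_rotvec(t*2*np.pi)
    json.dump(dict(p=list(p),r=list(r.as_rotvec())),open("cmd.json","w")); return p
E
python3 - <<'E'
from plan import *
lin=lambda a,b,n,s:[a+(b-a)*(s+i)/n for i in range(1,9)]
a=pinch(-8.7,23.5,75,40); rel([a]*8,.5,True)
b=pinch(-8.7,23.5,75,-30); rel([b]*8,.5)
N=24;E=(44.1,40)
for k in range(3):
    f=[(k*8+i)/N for i in range(1,9)]
    rel([pinch(-8.7+(E[0]+8.7)*x,23.5+16.5*x) for x in f],.0,dec=3)
E
```

```text
-0.02 -0.01 0.49 0 0 0 0.5; -0.02 -0.01 0.49 0 0 0 0.5; -0.02 -0.01 0.49 0 0 0 0.5; -0.02 -0.01 0.49 0 0 0 0.5; -0.02 -0.01 0.49 0 0 0 0.5; -0.02 -0.01 0.49 0 0 0 0.5; -0.02 -0.01 0.49 0 0 0 0.5; -0.02 -0.01 0.49 0 0 0 0.5; 
0 0 0.7 0 0 0 0.5; 0 0 0.7 0 0 0 0.5; 0 0 0.7 0 0 0 0.5; 0 0 0.7 0 0 0 0.5; 0 0 0.7 0 0 0 0.5; 0 0 0.7 0 0 0 0.5; 0 0 0.7 0 0 0 0.5; 0 0 0.7 0 0 0 0.5; 
-0.007 -0.025 0.005 0.002 -0.002 -0.005 0; -0.011 -0.047 0.014 0.004 -0.005 -0.011 0; -0.016 -0.069 0.022 0.006 -0.008 -0.017 0; -0.021 -0.091 0.031 0.008 -0.01 -0.022 0; -0.027 -0.112 0.039 0.01 -0.013 -0.027 0; -0.034 -0.133 0.048 0.012 -0.016 -0.033 0; -0.042 -0.154 0.056 0.014 -0.019 -0.038 0; -0.05 -0.175 0.065 0.015 -0.021 -0.044 0; 
-0.002 -0.021 0.011 0.002 -0.003 -0.005 0; -0.005 -0.042 0.022 0.004 -0.006 -0.01 0; -0.008 -0.063 0.033 0.006 -0.01 -0.016 0; -0.012 -0.083 0.044 0.008 -0.013 -0.021 0; -0.017 -0.104 0.055 0.01 -0.016 -0.026 0; -0.022 -0.124 0.066 0.012 -0.019 -0.031 0; -0.028 -0.144 0.077 0.014 -0.023 -0.036 0; -0.035 -0.164 0.088 0.016 -0.026 -0.041 0; 
-0.001 -0.02 0.013 0.002 -0.004 -0.005 0; -0.002 -0.039 0.027 0.004 -0.007 -0.01 0; -0.003 -0.059 0.04 0.005 -0.011 -0.015 0; -0.006 -0.078 0.054 0.007 -0.014 -0.02 0; -0.009 -0.097 0.068 0.009 -0.018 -0.025 0; -0.013 -0.116 0.081 0.011 -0.022 -0.03 0; -0.018 -0.135 0.095 0.013 -0.026 -0.035 0; -0.023 -0.154 0.108 0.015 -0.03 -0.039 0;
```

Call:
carry_out(
  moves="-0.02 -0.01 0.15 0 0 0 0.5; -0.02 -0.01 0.3 0 0 0 0.5; -0.02 -0.01 0.45 0 0 0 0.5; -0.02 -0.01 0.6 0 0 0 0.5; -0.02 -0.01 0.7 0 0 0 0.5; -0.02 -0.01 0.8 0 0 0 0.5; -0.02 -0.01 0.9 0 0 0 0.5; -0.02 -0.01 0.99 0 0 0 0.5",
  newtons=40,
)

```text
time: 9.15
position: [0.647, 0.0488, 0.2098]
ee_rot: [-2.131, -1.829, 0.379]
ft_force: [-0.0, 0.3, 0.2]
grip_width: 0.0437
gripper_force: 0.0
```

Call:
carry_out(
  moves="0 0 0.1 0 0 0 0.5; 0 0 0.2 0 0 0 0.5; 0 0 0.2 0 0 0 0.3; 0 0 0.2 0 0 0 0; 0 0 0.2 0 0 0 0; 0 0 0.2 0 0 0 0; 0 0 0.2 0 0 0 0; 0 0 0.2 0 0 0 0",
)

```text
time: 10.15
position: [0.6397, 0.0499, 0.1922]
ee_rot: [-2.131, -1.83, 0.378]
ft_force: [1.9, 0.1, 2.0]
grip_width: 0.0138
gripper_force: 40.0
```

Call:
carry_out(
  moves="-0.007 -0.025 0.005 0.002 -0.002 -0.005 0; -0.011 -0.047 0.014 0.004 -0.005 -0.011 0; -0.016 -0.069 0.022 0.006 -0.008 -0.017 0; -0.021 -0.091 0.031 0.008 -0.01 -0.022 0; -0.027 -0.112 0.039 0.01 -0.013 -0.027 0; -0.034 -0.133 0.048 0.012 -0.016 -0.033 0; -0.042 -0.154 0.056 0.014 -0.019 -0.038 0; -0.05 -0.175 0.065 0.015 -0.021 -0.044 0",
  newtons=55,
)

```text
time: 11.15
position: [0.6206, 0.0479, 0.1929]
ee_rot: [-1.795, -2.102, 0.537]
ft_force: [3.8, 0.5, -1.2]
grip_width: 0.0134
gripper_force: 55.6
```

Call:
carry_out(
  moves="-0.002 -0.021 0.011 0.002 -0.003 -0.005 0; -0.005 -0.042 0.022 0.004 -0.006 -0.01 0; -0.008 -0.063 0.033 0.006 -0.01 -0.016 0; -0.012 -0.083 0.044 0.008 -0.013 -0.021 0; -0.017 -0.104 0.055 0.01 -0.016 -0.026 0; -0.022 -0.124 0.066 0.012 -0.019 -0.031 0; -0.028 -0.144 0.077 0.014 -0.023 -0.036 0; -0.035 -0.164 0.088 0.016 -0.026 -0.041 0",
)

```text
time: 12.15
position: [0.6031, 0.0416, 0.193]
ee_rot: [-1.44, -2.326, 0.724]
ft_force: [7.6, 1.1, -1.8]
grip_width: 0.0132
gripper_force: 55.8
```

Call:
carry_out(
  moves="-0.001 -0.02 0.013 0.002 -0.004 -0.005 0; -0.002 -0.039 0.027 0.004 -0.007 -0.01 0; -0.003 -0.059 0.04 0.005 -0.011 -0.015 0; -0.006 -0.078 0.054 0.007 -0.014 -0.02 0; -0.009 -0.097 0.068 0.009 -0.018 -0.025 0; -0.013 -0.116 0.081 0.011 -0.022 -0.03 0; -0.018 -0.135 0.095 0.013 -0.026 -0.035 0; -0.023 -0.154 0.108 0.015 -0.03 -0.039 0",
)

```text
time: 13.15
position: [0.5876, 0.0312, 0.1928]
ee_rot: [-1.063, -2.513, 0.916]
ft_force: [9.5, 1.7, -3.5]
grip_width: 0.0134
gripper_force: 55.9
```

```bash
cat > tabm.py <<'E'
from plan import *
def plane(q,tol=.003):
    rng=np.random.default_rng(0);best=None
    for _ in range(600):
        a=q[rng.choice(len(q),3,False)]; nn=np.cross(a[1]-a[0],a[2]-a[0]); nn/=np.linalg.norm(nn)+1e-12
        i=abs((q-a[0])@nn)<tol
        if best is None or i.sum()>best.sum():best=i
    s=q[best]; ce=s.mean(0); nn=np.linalg.svd(s-ce)[2][2]; return s,ce,nn*np.sign(nn[2])
def meas(psi=44,th=40):
    for n in("side","scene"):
        W=cloud(eyes.capture(n)).reshape(-1,3); L=(W-O)@tabR(psi,th)*1000
        m=(abs(L[:,0]+24)<22)&(abs(L[:,1])<95)&(abs(L[:,2])<75)
        if m.sum()<100: print(n,m.sum()); continue
        s,ce,nn=plane(W[m]); ps=np.arctan2(-nn[1],-nn[0]); 
        ex=tabR(np.degrees(ps),0)
        print(n,m.sum(),len(s),"psi %.1f lean %.1f"%(np.degrees(ps),np.degrees(np.arcsin(nn[2]))),"off",((ce-O)@tabR(np.degrees(ps),np.degrees(np.arcsin(nn[2])))[:,0]*1000).round(1),
          "rack y",((np.array([.405,-.2485,0])-O)@tabR(np.degrees(ps),40)[:,1]*1000).round(1))
if __name__=="__main__": meas(); s=env.state(); print(s["position"],s["ee_rot"],s["qpos"].round(2),s["ft_force"],s["moment"]); print(pinch(44.1,40)[0])
E
python3 tabm.py
```

```text
side 338 136 psi 135.1 lean 0.9 off 81.5 rack y 322.8
scene 1298 1105 psi 44.5 lean 39.2 off -34.1 rack y 2.2
[0.58753521 0.03128034 0.19274769] [-1.06270452 -2.5130749   0.91688341] [ 0.07  0.67  1.19 -0.44  1.83 -0.69] [ 8.11921056 -1.05696608 -2.58154208] [ 1.05688905 -2.26810995  0.82160624]
[0.58745983 0.03302141 0.19223846]
```

Call:
carry_out(
  moves="0 0 0 0 0 0 0.2; 0 0 0 0 0 0 0.4; 0 0 0 0 0 0 0.5; 0 0 0 0 0 0 0.5; 0 0 -0.2 0 0 0 0.5; 0 0 -0.5 0 0 0 0.5; 0 0 -0.8 0 0 0 0.5; 0 0 -1 0 0 0 0.5",
)

```text
time: 14.25
position: [0.6332, 0.0765, 0.2707]
ee_rot: [-1.066, -2.509, 0.916]
ft_force: [0.6, 0.2, 0.7]
grip_width: 0.0442
gripper_force: 0.0
```

Run:
```python
from tabm import *
meas()
# wrist view: tablet & stylus
c=eyes.capture("wrist"); np.savez("w2.npz",**c); W=wcloud(c).reshape(-1,3)
L=(W-O)@tabR(44.1,40)*1000; q=L[(abs(L[:,1])<115)&(abs(L[:,2]-65)<10)&(abs(L[:,0]+24)<25)]
if len(q)>50: print("edge x",np.percentile(q[:,0],[2,50,98]).round(1),"z",np.percentile(q[:,2],[50,98]).round(1),"y",np.percentile(q[:,1],[1,99]).round(1))
m=(abs(W[:,1]-.228)<.04)&(W[:,0]>.49)&(W[:,0]<.60)&(W[:,2]>.105)&(W[:,2]<.19)
print("stylus",m.sum())
for z in np.arange(.11,.18,.01):
    k=W[m&(abs(W[:,2]-z)<.005)]
    if len(k): print(z.round(3),len(k),np.median(k,0).round(4),np.ptp(k,0).round(3))
print(c["pose"][:3,3],env.state()["position"],env.state()["time"])
cv2.imwrite("pics/w2.png",c["frame"][:,:,::-1])
```

```text
side 578 277 psi 44.8 lean 37.4 off -18.1 rack y 3.7
scene 1337 1177 psi 44.5 lean 39.4 off -34.1 rack y 2.0
edge x [-31.6 -25.1 -18.5] z [64.2 65.6] y [-52.1 100. ]
stylus 589
0.11 162 [0.5551 0.2275 0.1097] [0.031 0.014 0.01 ]
0.12 176 [0.5493 0.2282 0.1196] [0.014 0.013 0.01 ]
0.13 184 [0.5439 0.2277 0.1296] [0.014 0.013 0.01 ]
0.14 67 [0.5392 0.2255 0.1372] [0.01  0.008 0.006]
[0.65416279 0.1909794  0.38262015] [0.63302449 0.07623765 0.26984514] 14.4
```

View pics/w2.png

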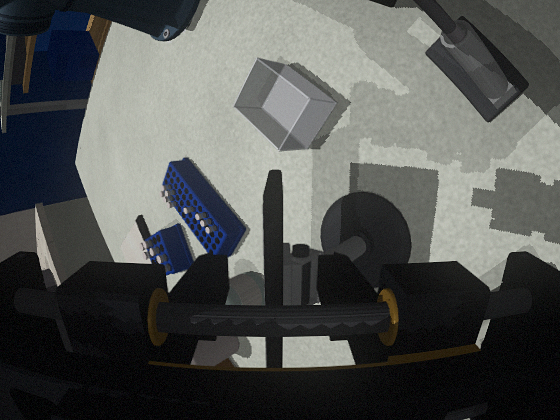

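```bash
sed -i 's/round(2 if 0 else 3)/round(2)/' plan.py
cat >> plan.py <<'E'
AX=np.array([-.5,0,.866]); SY=.229; TIP0=np.array([.599,SY,.023])
MS=np.array([[.866,0,.5],[0,-1,0],[.5,0,-.866]]).T   # tool axes columns at the holder
def sty(s): return TIP0+AX*s
E
python3 - <<'E'
from plan import *
a=np.radians(-23); y=np.array([np.cos(a),np.sin(a),0]); z=np.array([0,0,-1.]); D=np.c_[np.cross(y,z),y,z]
plan([((.53,.14,.33),D,.6,None),(sty(.229),MS,.6,None),(sty(.119),MS,.6,2)],meas=True)
E
```

```text
0.07 -0.04 -0.02 -0.006 0.004 0.011 0.6; 0.15 -0.08 -0.03 -0.012 0.008 0.022 0.6; 0.22 -0.12 -0.05 -0.018 0.012 0.033 0.6; 0.29 -0.15 -0.07 -0.024 0.016 0.045 0.6; 0.37 -0.19 -0.09 -0.031 0.02 0.056 0.6; 0.44 -0.23 -0.1 -0.037 0.025 0.067 0.6; 0.51 -0.27 -0.12 -0.043 0.029 0.078 0.6; 0.59 -0.31 -0.14 -0.049 0.033 0.089 0.6

0.04 -0.06 -0.02 -0.006 0.004 0.011 0.6; 0.09 -0.13 -0.04 -0.012 0.008 0.022 0.6; 0.14 -0.2 -0.06 -0.018 0.012 0.033 0.6; 0.18 -0.27 -0.08 -0.024 0.016 0.044 0.6; 0.23 -0.33 -0.1 -0.031 0.02 0.056 0.6; 0.28 -0.4 -0.12 -0.037 0.024 0.067 0.6; 0.32 -0.47 -0.14 -0.043 0.028 0.078 0.6; 0.37 -0.54 -0.16 -0.049 0.032 0.089 0.6

0.04 -0.05 0.07 -0.003 0.005 0.011 0.6; 0.08 -0.1 0.14 -0.006 0.009 0.023 0.6; 0.12 -0.14 0.2 -0.009 0.014 0.034 0.6; 0.16 -0.19 0.27 -0.012 0.018 0.045 0.6; 0.2 -0.24 0.34 -0.015 0.023 0.057 0.6; 0.24 -0.29 0.41 -0.018 0.028 0.068 0.6; 0.28 -0.33 0.47 -0.021 0.032 0.08 0.6; 0.32 -0.38 0.54 -0.024 0.037 0.091 0.6

-0.01 -0.07 0.06 -0.003 0.004 0.011 0.6; -0.02 -0.14 0.13 -0.006 0.009 0.023 0.6; -0.03 -0.2 0.19 -0.009 0.014 0.034 0.6; -0.04 -0.27 0.25 -0.012 0.018 0.045 0.6; -0.04 -0.34 0.31 -0.015 0.023 0.057 0.6; -0.05 -0.41 0.38 -0.018 0.028 0.068 0.6; -0.06 -0.47 0.44 -0.021 0.032 0.079 0.6; -0.07 -0.54 0.5 -0.024 0.037 0.091 0.6

0 0 0.07 0 0 0 0.6; 0 0 0.14 0 0 0 0.6; 0 0 0.21 0 0 0 0.6; 0 0 0.27 0 0 0 0.6; 0 0 0.34 0 0 0 0.6; 0 0 0.41 0 0 0 0.6; 0 0 0.48 0 0 0 0.6; 0 0 0.55 0 0 0 0.6

0 0 0.07 0 0 0 0.6; 0 0 0.14 0 0 0 0.6; 0 0 0.21 0 0 0 0.6; 0 0 0.27 0 0 0 0.6; 0 0 0.34 0 0 0 0.6; 0 0 0.41 0 0 0 0.6; 0 0 0.48 0 0 0 0.6; 0 0 0.55 0 0 0 0.6

end [0.5397 0.2294 0.1261] [-3.0315e+00  2.4000e-03 -8.1330e-01]
```

Call:
carry_out(
  moves="0.07 -0.04 -0.02 -0.006 0.004 0.011 0.6; 0.15 -0.08 -0.03 -0.012 0.008 0.022 0.6; 0.22 -0.12 -0.05 -0.018 0.012 0.033 0.6; 0.29 -0.15 -0.07 -0.024 0.016 0.045 0.6; 0.37 -0.19 -0.09 -0.031 0.02 0.056 0.6; 0.44 -0.23 -0.1 -0.037 0.025 0.067 0.6; 0.51 -0.27 -0.12 -0.043 0.029 0.078 0.6; 0.59 -0.31 -0.14 -0.049 0.033 0.089 0.6",
)

```text
time: 15.4
position: [0.5799, 0.1077, 0.2987]
ee_rot: [-1.916, -2.25, 0.502]
ft_force: [-0.2, 0.4, 0.4]
grip_width: 0.053
gripper_force: 0.0
```

Call:
carry_out(
  moves="0.04 -0.06 -0.02 -0.006 0.004 0.011 0.6; 0.09 -0.13 -0.04 -0.012 0.008 0.022 0.6; 0.14 -0.2 -0.06 -0.018 0.012 0.033 0.6; 0.18 -0.27 -0.08 -0.024 0.016 0.044 0.6; 0.23 -0.33 -0.1 -0.031 0.02 0.056 0.6; 0.28 -0.4 -0.12 -0.037 0.024 0.067 0.6; 0.32 -0.47 -0.14 -0.043 0.028 0.078 0.6; 0.37 -0.54 -0.16 -0.049 0.032 0.089 0.6",
)

```text
time: 16.4
position: [0.528, 0.1392, 0.3281]
ee_rot: [2.622, 1.729, -0.004]
ft_force: [0.0, 0.1, -0.7]
grip_width: 0.0531
gripper_force: 0.0
```

Call:
carry_out(
  moves="0.04 -0.05 0.07 -0.003 0.005 0.011 0.6; 0.08 -0.1 0.14 -0.006 0.009 0.023 0.6; 0.12 -0.14 0.2 -0.009 0.014 0.034 0.6; 0.16 -0.19 0.27 -0.012 0.018 0.045 0.6; 0.2 -0.24 0.34 -0.015 0.023 0.057 0.6; 0.24 -0.29 0.41 -0.018 0.028 0.068 0.6; 0.28 -0.33 0.47 -0.021 0.032 0.08 0.6; 0.32 -0.38 0.54 -0.024 0.037 0.091 0.6",
)

```text
time: 17.4
position: [0.5056, 0.1835, 0.2737]
ee_rot: [-2.977, -0.905, -0.424]
ft_force: [-0.1, 0.2, 0.1]
grip_width: 0.0531
gripper_force: 0.0
```

Call:
carry_out(
  moves="-0.01 -0.07 0.06 -0.003 0.004 0.011 0.6; -0.02 -0.14 0.13 -0.006 0.009 0.023 0.6; -0.03 -0.2 0.19 -0.009 0.014 0.034 0.6; -0.04 -0.27 0.25 -0.012 0.018 0.045 0.6; -0.04 -0.34 0.31 -0.015 0.023 0.057 0.6; -0.05 -0.41 0.38 -0.018 0.028 0.068 0.6; -0.06 -0.47 0.44 -0.021 0.032 0.079 0.6; -0.07 -0.54 0.5 -0.024 0.037 0.091 0.6",
)

```text
time: 18.4
position: [0.4831, 0.2283, 0.2195]
ee_rot: [-3.033, 0.008, -0.81]
ft_force: [0.3, -0.1, 0.1]
grip_width: 0.0529
gripper_force: 0.0
```

Run:
```python
from plan import *
s=env.state(); print(s["position"],sty(.229),s["qpos"].round(2))
print(R.from_rotvec(s["ee_rot"]).as_matrix().round(3).tolist())
c=eyes.capture("wrist"); W=wcloud(c); cv2.imwrite("pics/w3.png",c["frame"][:,:,::-1])
q=(W.reshape(-1,3)-TIP0)@MS   # tool axes at holder: x up-fwd, y=-Y, z=down axis
s_=-q[:,2]*1000
for a in range(50,170,10):
    k=q[(abs(s_-a)<5)&(abs(q[:,0])<.022)&(abs(q[:,1])<.03)]*1000
    if len(k): print(a,len(k),np.median(k,0).round(1),"y",np.percentile(k[:,1],[2,98]).round(1),"x",np.percentile(k[:,0],[2,98]).round(1))
```

```text
[0.48305063 0.22826409 0.21953086] [0.4845   0.229    0.221314] [ 0.31 -0.17  2.09 -0.23  0.73  2.02]
[[0.867, -0.004, 0.499], [-0.006, -1.0, 0.001], [0.499, -0.003, -0.867]]
50 78 [  7.2   2.3 -50.2] y [-12.4  13.9] x [-4.6 20.1]
60 97 [  6.7   2.2 -59.6] y [-10.6  14.8] x [-4.5 20.2]
70 94 [  7.1   1.7 -69.6] y [-12.3  13.8] x [-5. 20.]
80 398 [  7.6   1.2 -82.2] y [-14.4  14.9] x [-6.9 19.7]
90 37 [  6.5   1.2 -90.5] y [-5.4  6.5] x [1.3 7.4]
100 44 [   6.1    0.3 -101.1] y [-5.9  6.3] x [1.4 7.5]
110 39 [   5.9    1.2 -110. ] y [-5.8  6.1] x [2.  6.6]
120 43 [   6.1    0.3 -120.1] y [-6.2  6. ] x [1.7 6.8]
130 49 [   5.9    0.4 -130.2] y [-6.6  5.8] x [1.9 6.9]
140 54 [   6.1   -0.4 -140.2] y [-6.4  5.6] x [2.2 7.1]
150 61 [   6.    -0.3 -150. ] y [-6.7  5.4] x [2.2 7.1]
160 299 [   1.9   -0.9 -161.9] y [-6.6  5.2] x [-4.6  6.8]
```

View pics/w3.png

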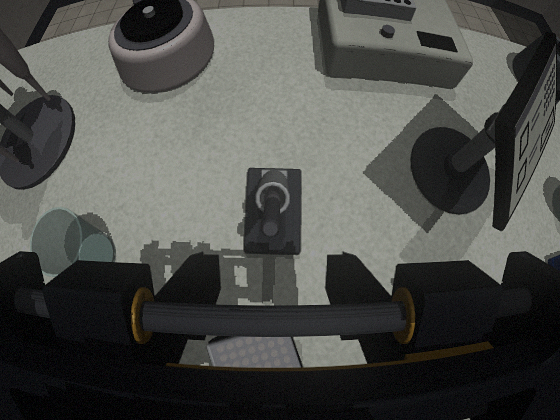

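Call:
carry_out(
  moves="0.02 -0.01 0.12 0 0 0 0.6; 0.02 -0.01 0.25 0 0 0 0.6; 0.02 -0.01 0.38 0 0 0 0.6; 0.02 -0.01 0.5 0 0 0 0.6; 0.02 -0.01 0.62 0 0 0 0.6; 0.02 -0.01 0.75 0 0 0 0.6; 0.02 -0.01 0.85 0 0 0 0.6; 0.02 -0.01 0.95 0 0 0 0.6",
)

```text
time: 19.45
position: [0.5338, 0.2302, 0.1393]
ee_rot: [-3.032, 0.003, -0.811]
ft_force: [-0.1, -0.4, -0.0]
grip_width: 0.0528
gripper_force: 0.0
```

Call:
carry_out(
  moves="0 0 0.07 0 0 0 0.6; 0 0 0.14 0 0 0 0.4; 0 0 0.14 0 0 0 0.2; 0 0 0.14 0 0 0 0; 0 0 0.14 0 0 0 0; 0 0 0.14 0 0 0 0; 0 0 0.14 0 0 0 0; 0 0 0.14 0 0 0 0",
  newtons=25,
)

```text
time: 20.45
position: [0.5406, 0.2302, 0.128]
ee_rot: [-3.032, 0.003, -0.812]
ft_force: [-1.4, 0.5, 2.9]
grip_width: 0.013
gripper_force: 25.0
```

Run:
```python
from plan import *
s=env.state(); print(s["position"],sty(.119),s["grip_width"],s["gripper_force"],s["ft_force"])
p=s["position"]; M=R.from_rotvec(s["ee_rot"])
json.dump(dict(p=list(p),r=list(s["ee_rot"])),open("grasp.json","w"))
# tick orientation: tool z az 44, tilt t from vertical; tool y horizontal az -46
def tick(t,az=44.3):
    t,a=np.radians([t,az]); z=np.array([np.sin(t)*np.cos(a),np.sin(t)*np.sin(a),-np.cos(t)]); y=np.array([np.sin(a),-np.cos(a),0]); return np.c_[np.cross(y,z),y,z]
for n,(y,z) in dict(up=(60,22),low=(60,-20),bar=(-46,-34)).items(): print(n,tab(44.3,39.5,(-31,y,z)).round(4))
MT=tick(35)
tipd=.119   # tip below TCP along tool z
pt=tab(44.3,39.5,(-31,60,22)); n=-tabR(44.3,39.5)[:,0]
tcp=pt+n*.05-MT[:,2]*tipd
print("normal",n,"tcp hover",tcp)
plan([(p+AX*.125,M,0,2),(p+AX*.125+np.array([-.02,-.14,.04]),MT,0,None),(tcp,MT,0,None)],meas=True)
```

```text
[0.54056878 0.23022515 0.12800529] [0.5395   0.229    0.126054] 0.012959019767319328 25.024174791178666 [-1.3856133   0.46955628  2.8810174 ]
up [0.5877 0.0123 0.1867]
low [ 0.5686 -0.0063  0.1543]
bar [ 0.6362 -0.0884  0.1435]
normal [-0.55224611 -0.5389144   0.63607822] tcp hover [ 0.51122832 -0.06230783  0.31597717]
0 0 -0.08 0 0 0 0; 0 0 -0.16 0 0 0 0; 0 0 -0.23 0 0 0 0; 0 0 -0.31 0 0 0 0; 0 0 -0.39 0 0 0 0; 0 0 -0.47 0 0 0 0; 0 0 -0.55 0 0 0 0; 0 0 -0.62 0 0 0 0

0 0 -0.08 0 0 0 0; 0 0 -0.16 0 0 0 0; 0 0 -0.24 0 0 0 0; 0 0 -0.32 0 0 0 0; 0 0 -0.4 0 0 0 0; 0 0 -0.47 0 0 0 0; 0 0 -0.55 0 0 0 0; 0 0 -0.63 0 0 0 0

0 0.09 -0.03 0.004 0.001 -0.007 0; 0 0.17 -0.06 0.008 0.002 -0.013 0; 0.01 0.26 -0.08 0.012 0.002 -0.02 0; 0.01 0.35 -0.11 0.016 0.003 -0.026 0; 0.01 0.44 -0.14 0.021 0.004 -0.033 0; 0.01 0.52 -0.17 0.025 0.005 -0.039 0; 0.01 0.61 -0.2 0.029 0.006 -0.046 0; 0.01 0.7 -0.22 0.033 0.007 -0.052 0

-0.02 0.07 -0.05 0.004 0 -0.007 0; -0.04 0.15 -0.1 0.008 0.001 -0.013 0; -0.06 0.23 -0.14 0.012 0.002 -0.02 0; -0.09 0.3 -0.19 0.016 0.003 -0.026 0; -0.11 0.38 -0.23 0.021 0.004 -0.033 0; -0.14 0.45 -0.28 0.025 0.004 -0.039 0; -0.16 0.53 -0.32 0.029 0.005 -0.046 0; -0.18 0.61 -0.37 0.033 0.006 -0.052 0

-0.02 0.09 -0.04 0 0 0 0; -0.04 0.18 -0.09 0 0 0 0; -0.06 0.27 -0.13 0 0 0 0; -0.08 0.36 -0.18 0 0 0 0; -0.1 0.46 -0.22 0 0 0 0; -0.12 0.55 -0.27 0 0 0 0; -0.15 0.64 -0.31 0 0 0 0; -0.17 0.73 -0.36 0 0 0 0

-0.02 0.09 -0.04 0 0 0 0; -0.04 0.18 -0.09 0 0 0 0; -0.06 0.27 -0.13 0 0 0 0; -0.08 0.36 -0.18 0 0 0 0; -0.1 0.46 -0.22 0 0 0 0; -0.12 0.55 -0.27 0 0 0 0; -0.14 0.64 -0.31 0 0 0 0; -0.16 0.73 -0.36 0 0 0 0

end [ 0.5114 -0.0623  0.3164] [-2.5912 -1.0536 -0.8166]
```

Call:
carry_out(
  moves="0 0 -0.1 0 0 0 0; 0 0 -0.2 0 0 0 0; 0 0 -0.32 0 0 0 0; 0 0 -0.44 0 0 0 0; 0 0 -0.56 0 0 0 0; 0 0 -0.68 0 0 0 0; 0 0 -0.8 0 0 0 0; 0 0 -0.92 0 0 0 0",
)

```text
time: 21.45
position: [0.494, 0.2299, 0.2081]
ee_rot: [-3.032, 0.003, -0.811]
ft_force: [0.5, -0.7, 0.5]
grip_width: 0.0129
gripper_force: 25.0
```

Call:
carry_out(
  moves="0 0 -0.12 0 0 0 0; 0 0 -0.24 0 0 0 0; 0 0.08 -0.32 0 0 0 0; 0 0.18 -0.4 0 0 0 0; 0 0.27 -0.5 0 0 0 0; 0 0.36 -0.55 0 0 0 0; 0 0.45 -0.55 0 0 0 0; 0 0.5 -0.55 0 0 0 0",
)

```text
time: 22.45
position: [0.4669, 0.1791, 0.2547]
ee_rot: [-3.033, 0.004, -0.811]
ft_force: [-0.7, 0.1, -0.4]
grip_width: 0.0129
gripper_force: 25.0
```

```bash
cat >> plan.py <<'E'
def tick(t=35,az=44.3):
    t,a=np.radians([t,az]); z=np.array([np.sin(t)*np.cos(a),np.sin(t)*np.sin(a),-np.cos(t)]); y=np.array([np.sin(a),-np.cos(a),0]); return np.c_[np.cross(y,z),y,z]
NRM=-tabR(44.3,39.5)[:,0]
def tiptcp(y,z,h,tipd=.121,t=35): return tab(44.3,39.5,(-31-h,y,z))-tick(t)[:,2]*tipd
E
python3 - <<'E'
from plan import *
s=env.state(); print(s["position"],s["grip_width"],s["ft_force"])
# see the stylus in the hand with the two outer cameras
z=R.from_rotvec(s["ee_rot"]).as_matrix(); 
for n in("scene","side"):
    W=cloud(eyes.capture(n)).reshape(-1,3); L=(W-s["position"])@z*1000
    k=L[(L[:,2]>15)&(L[:,2]<135)&(np.hypot(L[:,0],L[:,1])<25)]
    for a in range(20,140,25):
        q=k[abs(k[:,2]-a)<12]
        if len(q): print(n,a,len(q),np.median(q,0).round(1),"zmax",q[:,2].max().round(1))
plan([(tiptcp(60,22,50),tick(),0,None)],meas=True)
E
```

```text
[0.46693646 0.17905229 0.25467722] 0.012943785023253744 [-0.68691543  0.10953873 -0.42288502]
scene 20 24 [ 0.8  7.  23. ] zmax 31.2
scene 45 30 [ 1.7  8.3 44.5] zmax 56.5
scene 70 32 [ 1.3  7.2 69.9] zmax 81.9
scene 95 28 [ 0.8  7.7 94.3] zmax 105.9
scene 120 8 [ -0.2   7.3 113.1] zmax 118.9
side 20 46 [-1.3 -4.  23.7] zmax 31.9
side 45 58 [-0.8 -3.  43.9] zmax 56.9
side 70 58 [-1.2 -3.5 68.7] zmax 82.0
side 95 52 [-1.5 -2.8 93.7] zmax 106.5
side 120 16 [ -2.4  -0.5 114.4] zmax 122.2
0.03 0.1 -0.01 0.003 0.001 -0.004 0; 0.06 0.2 -0.03 0.005 0.001 -0.009 0; 0.09 0.3 -0.04 0.008 0.002 -0.013 0; 0.12 0.4 -0.06 0.011 0.002 -0.017 0; 0.15 0.5 -0.07 0.014 0.003 -0.022 0; 0.17 0.6 -0.08 0.016 0.003 -0.026 0; 0.2 0.71 -0.1 0.019 0.004 -0.03 0; 0.23 0.81 -0.11 0.022 0.004 -0.035 0

0.01 0.1 -0.03 0.003 0.001 -0.004 0; 0.02 0.2 -0.06 0.005 0.002 -0.009 0; 0.03 0.3 -0.08 0.008 0.002 -0.013 0; 0.03 0.41 -0.11 0.011 0.003 -0.017 0; 0.04 0.51 -0.14 0.014 0.003 -0.022 0; 0.05 0.61 -0.17 0.016 0.004 -0.026 0; 0.05 0.71 -0.19 0.019 0.004 -0.03 0; 0.06 0.81 -0.22 0.022 0.005 -0.035 0

-0.01 0.1 -0.04 0.003 0 -0.004 0; -0.03 0.2 -0.08 0.005 0.001 -0.008 0; -0.04 0.29 -0.13 0.008 0.001 -0.013 0; -0.05 0.39 -0.17 0.011 0.002 -0.017 0; -0.07 0.49 -0.21 0.014 0.003 -0.021 0; -0.08 0.58 -0.25 0.016 0.003 -0.026 0; -0.09 0.68 -0.29 0.019 0.004 -0.03 0; -0.11 0.77 -0.33 0.022 0.004 -0.034 0

end [ 0.5101 -0.0627  0.3173] [-2.5917 -1.0511 -0.8141]
```

Run:
```python
from plan import *
plan([(tiptcp(60,22,90),tick(),0,None)],meas=True)
# fine rows: approach h 90->10
p=[(tiptcp(60,22,h),tick()) for h in (80,70,60,50,40,30,20,12)]; rel(p,0)
```

```text
0.03 0.11 -0.03 0.003 0.001 -0.004 0; 0.05 0.22 -0.06 0.005 0.001 -0.009 0; 0.08 0.33 -0.08 0.008 0.002 -0.013 0; 0.11 0.44 -0.11 0.011 0.002 -0.017 0; 0.13 0.55 -0.14 0.014 0.003 -0.022 0; 0.16 0.66 -0.17 0.016 0.003 -0.026 0; 0.19 0.77 -0.19 0.019 0.004 -0.03 0; 0.21 0.88 -0.22 0.022 0.004 -0.035 0

0.01 0.11 -0.04 0.003 0.001 -0.004 0; 0.01 0.22 -0.09 0.005 0.002 -0.009 0; 0.01 0.32 -0.13 0.008 0.002 -0.013 0; 0.02 0.43 -0.17 0.011 0.003 -0.017 0; 0.02 0.54 -0.21 0.014 0.003 -0.022 0; 0.02 0.65 -0.26 0.016 0.004 -0.026 0; 0.03 0.76 -0.3 0.019 0.004 -0.03 0; 0.03 0.86 -0.34 0.022 0.005 -0.035 0

-0.02 0.1 -0.06 0.003 0 -0.004 0; -0.04 0.2 -0.12 0.005 0.001 -0.008 0; -0.06 0.3 -0.17 0.008 0.001 -0.013 0; -0.08 0.4 -0.23 0.011 0.002 -0.017 0; -0.09 0.5 -0.29 0.014 0.003 -0.021 0; -0.11 0.6 -0.34 0.016 0.003 -0.026 0; -0.13 0.7 -0.4 0.019 0.004 -0.03 0; -0.15 0.8 -0.46 0.022 0.004 -0.034 0

end [ 0.488  -0.0847  0.3431] [-2.5917 -1.0511 -0.8141]
0.03 0 0.1 0 0 0 0; 0.06 0 0.19 0 0 0 0; 0.08 0 0.29 0 0 0 0; 0.11 0 0.39 0 0 0 0; 0.14 0 0.48 0 0 0 0; 0.16 0 0.58 0 0 0 0; 0.19 0 0.68 0 0 0 0; 0.21 0 0.75 0 0 0 0;
```

Call:
carry_out(
  moves="0.03 0.11 -0.03 0.003 0.001 -0.004 0; 0.05 0.22 -0.06 0.005 0.001 -0.009 0; 0.08 0.33 -0.08 0.008 0.002 -0.013 0; 0.11 0.44 -0.11 0.011 0.002 -0.017 0; 0.13 0.55 -0.14 0.014 0.003 -0.022 0; 0.16 0.66 -0.17 0.016 0.003 -0.026 0; 0.19 0.77 -0.19 0.019 0.004 -0.03 0; 0.21 0.88 -0.22 0.022 0.004 -0.035 0",
)

```text
time: 23.55
position: [0.474, 0.0915, 0.284]
ee_rot: [-2.925, -0.378, -0.822]
ft_force: [-0.2, -0.4, -0.3]
grip_width: 0.013
gripper_force: 25.0
```

Call:
carry_out(
  moves="0.01 0.11 -0.04 0.003 0.001 -0.004 0; 0.01 0.22 -0.09 0.005 0.002 -0.009 0; 0.01 0.32 -0.13 0.008 0.002 -0.013 0; 0.02 0.43 -0.17 0.011 0.003 -0.017 0; 0.02 0.54 -0.21 0.014 0.003 -0.022 0; 0.02 0.65 -0.26 0.016 0.004 -0.026 0; 0.03 0.76 -0.3 0.019 0.004 -0.03 0; 0.03 0.86 -0.34 0.022 0.005 -0.035 0",
)

```text
time: 24.55
position: [0.4816, 0.004, 0.3139]
ee_rot: [-2.773, -0.733, -0.829]
ft_force: [0.6, 0.4, -0.3]
grip_width: 0.0135
gripper_force: 25.0
```

Call:
carry_out(
  moves="-0.02 0.1 -0.06 0.003 0 -0.004 0; -0.04 0.2 -0.12 0.005 0.001 -0.008 0; -0.06 0.3 -0.17 0.008 0.001 -0.013 0; -0.08 0.4 -0.23 0.011 0.002 -0.017 0; -0.09 0.5 -0.29 0.014 0.003 -0.021 0; -0.11 0.6 -0.34 0.016 0.003 -0.026 0; -0.13 0.7 -0.4 0.019 0.004 -0.03 0; -0.15 0.8 -0.46 0.022 0.004 -0.034 0",
)

```text
time: 25.55
position: [0.4883, -0.0845, 0.3431]
ee_rot: [-2.59, -1.053, -0.813]
ft_force: [0.2, 0.9, -0.5]
grip_width: 0.0133
gripper_force: 25.0
```

Call:
carry_out(
  moves="0.03 0 0.1 0 0 0 0; 0.06 0 0.19 0 0 0 0; 0.08 0 0.29 0 0 0 0; 0.11 0 0.39 0 0 0 0; 0.14 0 0.48 0 0 0 0; 0.16 0 0.58 0 0 0 0; 0.19 0 0.68 0 0 0 0; 0.21 0 0.75 0 0 0 0",
)

```text
time: 26.55
position: [0.5316, -0.0415, 0.2935]
ee_rot: [-2.591, -1.053, -0.814]
ft_force: [0.5, 0.1, -0.6]
grip_width: 0.0134
gripper_force: 25.0
```

Run:
```python
from plan import *
s=env.state(); M=R.from_rotvec(s["ee_rot"]).as_matrix(); print(s["position"],tiptcp(60,22,12),s["qpos"].round(2),s["ft_force"],s["time"])
tip=s["position"]+M[:,2]*.121; print("tip in tab",((tip-O)@tabR(44.3,39.5)*1000).round(1))
c=eyes.capture("wrist"); np.savez("w4.npz",**c); cv2.imwrite("pics/w4.png",c["frame"][:,:,::-1])
```

```text
[ 0.53160315 -0.04149864  0.29345849] [ 0.53139266 -0.04263027  0.2934445 ] [-0.66 -0.14  1.94  0.63  1.31 -0.02] [ 0.46851364  0.12513206 -0.55983118] 26.55
tip in tab [-42.3  60.9  22.5]
```

View pics/w4.png

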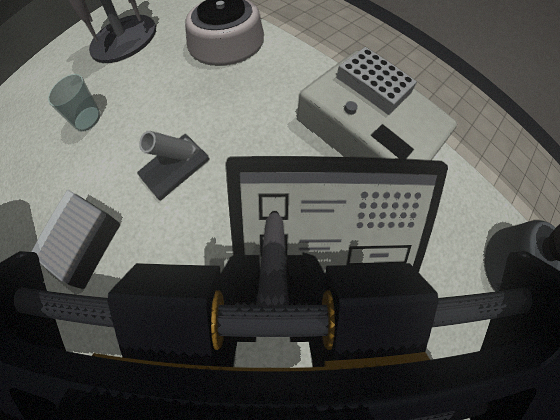

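Wrist view: tip at (274,213) just in front of the upper box outline centred (273,206); lower box behind the tip at about (268,243), start bar at (380,256).

Run:
```python
from plan import *
c=dict(np.load("w4.npz")); W=wcloud(c); L=(W-O)@tabR(44.3,39.5)*1000
for u,v in((262,197),(285,197),(262,217),(287,217),(380,256),(350,250),(410,247),(240,175),(430,180)): print((u,v),L[v,u].round(1))
q=L.reshape(-1,3); k=q[(abs(q[:,0]+31)<8)&(abs(q[:,1])<98)&(q[:,2]>0)&(q[:,2]<63)]; print(len(k),np.linalg.lstsq(np.c_[k[:,1:],np.ones(len(k))],k[:,0],rcond=None)[0])
# press rows: along -NRM from current measured
M=R.from_rotvec(env.state()["ee_rot"]); print("press dir in tool",M.inv().apply(-NRM).round(3), "ty",M.inv().apply(tabR(44.3,39.5)[:,1]).round(3),"tz",M.inv().apply(tabR(44.3,39.5)[:,2]).round(3))
```

```text
(262, 197) [-31.   69.5  30.7]
(285, 197) [-31.6  49.6  31. ]
(262, 217) [-31.8  69.8  11.1]
(287, 217) [-32.5  47.6  11.5]
(380, 256) [-30.6 -47.9 -35.6]
(350, 250) [-30.4 -15.2 -27.4]
(410, 247) [-31.1 -78.8 -24.9]
(240, 175) [-32.5  87.4  52.2]
(430, 180) [-32.8 -81.7  50.3]
13103 [-1.63715874e-03 -4.63344308e-03 -3.12525769e+01]
press dir in tool [0.268 0.002 0.963] ty [-0.002 -1.     0.003] tz [ 0.963 -0.003 -0.268]
```

Call:
carry_out(
  moves="0.01 0 0.03 0 0 0 0; 0.01 0 0.05 0 0 0 0; 0.02 0 0.07 0 0 0 0; 0.02 0 0.085 0 0 0 0; 0.025 0 0.09 0 0 0 0; 0.025 0 0.095 0 0 0 0; 0.027 0 0.098 0 0 0 0; 0.028 0 0.1 0 0 0 0",
)

```text
time: 27.6
position: [0.5371, -0.0363, 0.2874]
ee_rot: [-2.591, -1.053, -0.815]
ft_force: [-0.9, -0.1, -0.3]
grip_width: 0.013
gripper_force: 25.0
```

```bash
cat > f.py <<'E'
from plan import *
s=env.state(); M=R.from_rotvec(s["ee_rot"]).as_matrix(); tip=s["position"]+M[:,2]*.121
print("tip in tab",((tip-O)@tabR(44.3,39.5)*1000).round(1),"Fn %.2f"%(s["ft_force"]@NRM),s["ft_force"].round(2),s["time"])
E
python3 f.py
```

```text
tip in tab [-32.6  60.7  22.6] Fn 0.38 [-0.93 -0.14 -0.34] 27.6
```

Call:
carry_out(
  moves="0 0 0.003 0 0 0 0; 0.002 0 0.006 0 0 0 0; 0.002 0 0.008 0 0 0 0; 0.003 0 0.01 0 0 0 0; 0.003 0 0.012 0 0 0 0; 0.004 0 0.014 0 0 0 0; 0.004 0 0.015 0 0 0 0; 0.004 0 0.015 0 0 0 0",
)

```text
time: 28.6
position: [0.5381, -0.0357, 0.2867]
ee_rot: [-2.591, -1.053, -0.815]
ft_force: [-2.9, -3.3, 5.7]
grip_width: 0.0132
gripper_force: 25.0
```

```bash
python3 f.py
```

```text
tip in tab [-31.3  60.4  22.9] Fn 6.98 [-2.89 -3.33  5.65] 28.6
```

Call:
carry_out(
  moves="-0.013 0 -0.048 0 0 0 0; -0.027 0 -0.096 0 0 0 0; -0.162 0 -0.058 0 0 0 0; -0.3 0 -0.02 0 0 0 0; -0.44 0 0.019 0 0 0 0; -0.428 0 0.067 0 0 0 0; -0.421 0 0.091 0 0 0 0; -0.418 0 0.102 0 0 0 0",
)

```text
time: 29.6
position: [0.5178, -0.055, 0.2542]
ee_rot: [-2.59, -1.053, -0.815]
ft_force: [0.7, -0.1, 0.1]
grip_width: 0.0133
gripper_force: 25.0
```

```bash
python3 f.py; python3 tabm.py | head -2
```

```text
tip in tab [-32.3  60.8 -20. ] Fn -0.29 [ 0.68 -0.08  0.07] 29.6
side 600 297 psi 44.7 lean 37.3 off -17.7 rack y 3.4
scene 1320 1154 psi 44.5 lean 39.4 off -34.1 rack y 1.8
```

Tablet undisturbed. Now press the lower box gently.

Call:
carry_out(
  moves="0.001 0 0.002 0 0 0 0; 0.001 0 0.004 0 0 0 0; 0.002 0 0.006 0 0 0 0; 0.002 0 0.007 0 0 0 0; 0.002 0 0.008 0 0 0 0; 0.003 0 0.009 0 0 0 0; 0.003 0 0.01 0 0 0 0; 0.003 0 0.01 0 0 0 0",
)

```text
time: 30.7
position: [0.5181, -0.0548, 0.2535]
ee_rot: [-2.591, -1.053, -0.815]
ft_force: [-0.0, 0.3, 0.7]
grip_width: 0.0129
gripper_force: 25.0
```

```bash
python3 f.py
```

```text
tip in tab [-31.5  60.7 -20.3] Fn 0.34 [-0.05  0.29  0.74] 30.7
```

Call:
carry_out(
  moves="0.001 0 0.002 0 0 0 0; 0.001 0 0.003 0 0 0 0; 0.001 0 0.004 0 0 0 0; 0.001 0 0.005 0 0 0 0; 0.002 0 0.006 0 0 0 0; 0.002 0 0.007 0 0 0 0; 0.002 0 0.008 0 0 0 0; 0.002 0 0.008 0 0 0 0",
)

```text
time: 31.7
position: [0.5187, -0.0545, 0.2532]
ee_rot: [-2.591, -1.053, -0.815]
ft_force: [-3.1, -2.5, 5.0]
grip_width: 0.0132
gripper_force: 25.0
```

```bash
python3 f.py
```

```text
tip in tab [-30.8  60.5 -20.2] Fn 6.30 [-3.14 -2.53  5.03] 31.7
```

Call:
carry_out(
  moves="-0.013 0 -0.048 0 0 0 0; -0.027 0 -0.096 0 0 0 0; -0.06 0.3 -0.09 0 0 0 0; -0.1 0.6 -0.075 0 0 0 0; -0.158 0.97 -0.062 0 0 0 0; -0.144 0.97 -0.014 0 0 0 0; -0.137 0.97 0.01 0 0 0 0; -0.134 0.97 0.021 0 0 0 0",
)

```text
time: 32.7
position: [0.5787, -0.1295, 0.2431]
ee_rot: [-2.59, -1.053, -0.814]
ft_force: [0.2, -0.6, -1.7]
grip_width: 0.0133
gripper_force: 25.0
```

```bash
python3 f.py
```

```text
tip in tab [-31.7 -34.9 -34. ] Fn -0.89 [ 0.24 -0.55 -1.66] 32.7
```

Call:
carry_out(
  moves="0.001 0 0.002 0 0 0 0; 0.001 0 0.004 0 0 0 0; 0.002 0 0.006 0 0 0 0; 0.002 0 0.007 0 0 0 0; 0.002 0 0.008 0 0 0 0; 0.003 0 0.009 0 0 0 0; 0.003 0 0.01 0 0 0 0; 0.003 0 0.01 0 0 0 0",
)

```text
time: 33.7
position: [0.5799, -0.1301, 0.2427]
ee_rot: [-2.591, -1.053, -0.815]
ft_force: [-1.3, -0.8, 0.5]
grip_width: 0.013
gripper_force: 25.0
```

```bash
python3 f.py
```

```text
tip in tab [-31.1 -36.3 -34. ] Fn 1.44 [-1.27 -0.81  0.48] 33.7
```

Call:
carry_out(
  moves="0.001 0 0.002 0 0 0 0; 0.001 0 0.003 0 0 0 0; 0.001 0 0.004 0 0 0 0; 0.001 0 0.005 0 0 0 0; 0.002 0 0.006 0 0 0 0; 0.002 0 0.007 0 0 0 0; 0.002 0 0.007 0 0 0 0; 0.002 0 0.007 0 0 0 0",
)

```text
time: 34.7
position: [0.5803, -0.1299, 0.2425]
ee_rot: [-2.591, -1.053, -0.815]
ft_force: [-3.6, -2.1, 5.1]
grip_width: 0.0131
gripper_force: 25.0
```

```bash
python3 f.py
```

```text
tip in tab [-30.6 -36.5 -33.9] Fn 6.34 [-3.57 -2.05  5.12] 34.7
```

Call:
carry_out(
  moves="-0.013 0 -0.05 0 0 0 0; -0.04 0 -0.15 0 0 0 0; -0.07 0 -0.25 0 0 0 0; -0.1 0 -0.35 0 0 0 0; -0.13 0 -0.45 0 0 0 0; -0.16 0 -0.56 0 0 0 0; -0.19 0 -0.67 0 0 0 0; -0.21 0 -0.77 0 0 0 0",
)

```text
time: 35.7
position: [0.536, -0.173, 0.2938]
ee_rot: [-2.591, -1.052, -0.815]
ft_force: [0.3, 0.2, -0.4]
grip_width: 0.0134
gripper_force: 25.0
```

```bash
python3 tabm.py
python3 - <<'E'
from plan import *
g=json.load(open("grasp.json")); p=np.array(g["p"]); M=R.from_rotvec(g["r"])
w=p+AX*.135
plan([(w+np.array([0,-.08,.03]),M,0,None),(w,M,0,None)],meas=True)
print(w)
E
```

```text
side 580 281 psi 44.5 lean 37.6 off -18.1 rack y 2.0
scene 1337 1174 psi 44.5 lean 39.3 off -34.1 rack y 2.1
[ 0.5363172  -0.17344973  0.2942428 ] [-2.59235586 -1.05265931 -0.81585584] [-0.87  0.02  1.78  0.62  1.42 -0.19] [-0.3334292   0.19310664 -0.95341887] [-0.24403834  0.15901122  0.04197177]
[0.58745983 0.03302141 0.19223846]
0.04 -0.09 0.04 -0.002 0 0.003 0; 0.09 -0.17 0.07 -0.004 -0.001 0.007 0; 0.13 -0.26 0.11 -0.006 -0.001 0.01 0; 0.17 -0.35 0.15 -0.008 -0.002 0.013 0; 0.21 -0.43 0.19 -0.01 -0.002 0.016 0; 0.26 -0.52 0.22 -0.012 -0.002 0.02 0; 0.3 -0.6 0.26 -0.014 -0.003 0.023 0; 0.34 -0.69 0.3 -0.016 -0.003 0.026 0

0.03 -0.1 0.03 -0.003 -0.001 0.003 0; 0.06 -0.19 0.05 -0.005 -0.001 0.006 0; 0.09 -0.29 0.08 -0.007 -0.001 0.01 0; 0.12 -0.38 0.11 -0.009 -0.002 0.013 0; 0.14 -0.48 0.14 -0.011 -0.002 0.016 0; 0.17 -0.57 0.16 -0.013 -0.003 0.019 0; 0.2 -0.67 0.19 -0.015 -0.003 0.023 0; 0.23 -0.76 0.22 -0.017 -0.003 0.026 0

0.01 -0.1 0.01 -0.002 -0.001 0.003 0; 0.02 -0.21 0.03 -0.004 -0.001 0.006 0; 0.04 -0.31 0.05 -0.006 -0.002 0.01 0; 0.05 -0.41 0.06 -0.008 -0.002 0.013 0; 0.06 -0.51 0.08 -0.01 -0.002 0.016 0; 0.07 -0.61 0.1 -0.012 -0.003 0.019 0; 0.09 -0.71 0.11 -0.014 -0.003 0.023 0; 0.1 -0.81 0.13 -0.016 -0.004 0.026 0

0 -0.1 0.01 -0.002 0 0.003 0; -0.01 -0.21 0.01 -0.004 0 0.006 0; -0.01 -0.31 0.02 -0.006 -0.001 0.01 0; -0.01 -0.41 0.02 -0.009 -0.001 0.013 0; -0.02 -0.52 0.03 -0.011 -0.002 0.016 0; -0.02 -0.62 0.04 -0.013 -0.002 0.019 0; -0.03 -0.72 0.04 -0.015 -0.002 0.023 0; -0.03 -0.83 0.05 -0.017 -0.003 0.026 0

-0.02 -0.1 0.03 0 0 0 0; -0.04 -0.2 0.06 0 0 0 0; -0.06 -0.3 0.1 0 0 0 0; -0.08 -0.4 0.13 0 0 0 0; -0.09 -0.5 0.16 0 0 0 0; -0.11 -0.6 0.19 0 0 0 0; -0.13 -0.7 0.23 0 0 0 0; -0.15 -0.8 0.26 0 0 0 0

end [0.4731 0.2307 0.2449] [-3.0341  0.0036 -0.8102]
[0.47306878 0.23022515 0.24491529]
```

Run:
```python
from plan import *
g=json.load(open("grasp.json")); p=np.array(g["p"]); M=R.from_rotvec(g["r"])
w=p+AX*.135
plan([((.47,-.06,.36),tick(),0,None),(w+np.array([0,-.06,.03]),M,0,None),(w,M,0,None)],meas=True)
```

```text
0.04 -0.08 -0.02 0 0 0 0; 0.08 -0.16 -0.04 0 0 0 0; 0.12 -0.24 -0.07 0 0 0 0; 0.16 -0.32 -0.09 0 0 0 0; 0.2 -0.4 -0.11 0 0 0 0; 0.24 -0.48 -0.13 0 0 0 0; 0.28 -0.56 -0.16 0 0 0 0; 0.32 -0.64 -0.18 0 0 0 0

0.04 -0.08 -0.02 0 0 0 0; 0.08 -0.16 -0.04 0 0 0 0; 0.12 -0.24 -0.07 0 0 0 0; 0.16 -0.32 -0.09 0 0 0 0; 0.2 -0.4 -0.11 0 0 0 0; 0.24 -0.48 -0.13 0 0 0 0; 0.28 -0.56 -0.15 0 0 0 0; 0.32 -0.64 -0.18 0 0 0 0

0.04 -0.07 0.07 -0.003 -0.001 0.004 0; 0.07 -0.14 0.14 -0.005 -0.001 0.009 0; 0.11 -0.2 0.2 -0.008 -0.002 0.013 0; 0.14 -0.27 0.27 -0.011 -0.002 0.017 0; 0.18 -0.34 0.34 -0.014 -0.003 0.022 0; 0.21 -0.41 0.41 -0.016 -0.003 0.026 0; 0.25 -0.47 0.48 -0.019 -0.004 0.03 0; 0.28 -0.54 0.54 -0.022 -0.004 0.035 0

0.02 -0.08 0.06 -0.003 -0.001 0.004 0; 0.04 -0.17 0.12 -0.005 -0.001 0.008 0; 0.06 -0.25 0.17 -0.008 -0.002 0.013 0; 0.08 -0.33 0.23 -0.011 -0.002 0.017 0; 0.1 -0.41 0.29 -0.014 -0.003 0.021 0; 0.12 -0.5 0.35 -0.016 -0.003 0.026 0; 0.14 -0.58 0.4 -0.019 -0.004 0.03 0; 0.16 -0.66 0.46 -0.022 -0.005 0.034 0

0 -0.09 0.04 -0.003 0 0.005 0; 0.01 -0.19 0.09 -0.005 -0.001 0.009 0; 0.01 -0.28 0.13 -0.008 -0.001 0.013 0; 0.01 -0.37 0.18 -0.011 -0.002 0.018 0; 0.01 -0.46 0.22 -0.013 -0.002 0.022 0; 0.02 -0.55 0.27 -0.016 -0.003 0.026 0; 0.02 -0.65 0.31 -0.019 -0.003 0.031 0; 0.02 -0.74 0.35 -0.022 -0.004 0.035 0

-0.02 -0.07 0.03 0 0 0 0; -0.04 -0.15 0.07 0 0 0 0; -0.06 -0.22 0.1 0 0 0 0; -0.07 -0.3 0.13 0 0 0 0; -0.09 -0.37 0.17 0 0 0 0; -0.11 -0.45 0.2 0 0 0 0; -0.13 -0.52 0.23 0 0 0 0; -0.15 -0.6 0.27 0 0 0 0

end [0.4731 0.2304 0.2444] [-3.0339  0.0037 -0.812 ]
```

Call:
carry_out(
  moves="0.04 -0.08 -0.02 0 0 0 0; 0.08 -0.16 -0.04 0 0 0 0; 0.12 -0.24 -0.07 0 0 0 0; 0.16 -0.32 -0.09 0 0 0 0; 0.2 -0.4 -0.11 0 0 0 0; 0.24 -0.48 -0.13 0 0 0 0; 0.28 -0.56 -0.16 0 0 0 0; 0.32 -0.64 -0.18 0 0 0 0",
)

```text
time: 36.8
position: [0.5029, -0.1152, 0.3268]
ee_rot: [-2.591, -1.053, -0.815]
ft_force: [-0.0, -1.1, -0.6]
grip_width: 0.0132
gripper_force: 25.0
```

Call:
carry_out(
  moves="0.04 -0.08 -0.02 0 0 0 0; 0.08 -0.16 -0.04 0 0 0 0; 0.12 -0.24 -0.07 0 0 0 0; 0.16 -0.32 -0.09 0 0 0 0; 0.2 -0.4 -0.11 0 0 0 0; 0.24 -0.48 -0.13 0 0 0 0; 0.28 -0.56 -0.15 0 0 0 0; 0.32 -0.64 -0.18 0 0 0 0",
)

```text
time: 37.8
position: [0.4696, -0.0582, 0.3599]
ee_rot: [-2.591, -1.053, -0.814]
ft_force: [-0.0, -0.5, 0.2]
grip_width: 0.013
gripper_force: 25.0
```

Call:
carry_out(
  moves="0.04 -0.07 0.07 -0.003 -0.001 0.004 0; 0.07 -0.14 0.14 -0.005 -0.001 0.009 0; 0.11 -0.2 0.2 -0.008 -0.002 0.013 0; 0.14 -0.27 0.27 -0.011 -0.002 0.017 0; 0.18 -0.34 0.34 -0.014 -0.003 0.022 0; 0.21 -0.41 0.41 -0.016 -0.003 0.026 0; 0.25 -0.47 0.48 -0.019 -0.004 0.03 0; 0.28 -0.54 0.54 -0.022 -0.004 0.035 0",
)

```text
time: 38.8
position: [0.4706, 0.0182, 0.3317]
ee_rot: [-2.776, -0.721, -0.829]
ft_force: [0.1, 0.2, -1.0]
grip_width: 0.0128
gripper_force: 25.0
```

Call:
carry_out(
  moves="0.02 -0.08 0.06 -0.003 -0.001 0.004 0; 0.04 -0.17 0.12 -0.005 -0.001 0.008 0; 0.06 -0.25 0.17 -0.008 -0.002 0.013 0; 0.08 -0.33 0.23 -0.011 -0.002 0.017 0; 0.1 -0.41 0.29 -0.014 -0.003 0.021 0; 0.12 -0.5 0.35 -0.016 -0.003 0.026 0; 0.14 -0.58 0.4 -0.019 -0.004 0.03 0; 0.16 -0.66 0.46 -0.022 -0.005 0.034 0",
)

```text
time: 39.8
position: [0.4717, 0.0949, 0.3029]
ee_rot: [-2.926, -0.375, -0.822]
ft_force: [-0.5, 0.8, -0.2]
grip_width: 0.0132
gripper_force: 25.0
```

Call:
carry_out(
  moves="0 -0.09 0.04 -0.003 0 0.005 0; 0.01 -0.19 0.09 -0.005 -0.001 0.009 0; 0.01 -0.28 0.13 -0.008 -0.001 0.013 0; 0.01 -0.37 0.18 -0.011 -0.002 0.018 0; 0.01 -0.46 0.22 -0.013 -0.002 0.022 0; 0.02 -0.55 0.27 -0.016 -0.003 0.026 0; 0.02 -0.65 0.31 -0.019 -0.003 0.031 0; 0.02 -0.74 0.35 -0.022 -0.004 0.035 0",
)

```text
time: 40.8
position: [0.4718, 0.1718, 0.2747]
ee_rot: [-3.033, 0.005, -0.81]
ft_force: [0.5, -0.4, -0.6]
grip_width: 0.0132
gripper_force: 25.0
```

Call:
carry_out(
  moves="-0.02 -0.07 0.03 0 0 0 0; -0.04 -0.15 0.07 0 0 0 0; -0.06 -0.22 0.1 0 0 0 0; -0.07 -0.3 0.13 0 0 0 0; -0.09 -0.37 0.17 0 0 0 0; -0.11 -0.45 0.2 0 0 0 0; -0.13 -0.52 0.23 0 0 0 0; -0.15 -0.6 0.27 0 0 0 0",
)

```text
time: 41.8
position: [0.4728, 0.2319, 0.2438]
ee_rot: [-3.033, 0.003, -0.81]
ft_force: [0.9, -0.3, 0.6]
grip_width: 0.0131
gripper_force: 25.0
```

Run:
```python
from plan import *
s=env.state(); Mz=R.from_rotvec(s["ee_rot"]).as_matrix(); print(s["position"],s["time"])
for n in("scene","side","wrist"):
    c=eyes.capture(n); W=(wcloud if n=="wrist" else cloud)(c).reshape(-1,3); L=(W-s["position"])@Mz*1000
    if n=="wrist": cv2.imwrite("pics/w5.png",c["frame"][:,:,::-1])
    k=L[(L[:,2]>15)&(L[:,2]<135)&(np.hypot(L[:,0],L[:,1])<25)]
    for a in (20,70,95,115):
        q=k[abs(k[:,2]-a)<10]
        if len(q): print(n,a,len(q),np.median(q,0).round(1),"zmax",q[:,2].max().round(1))
g=json.load(open("grasp.json")); p=np.array(g["p"]); M=R.from_rotvec(g["r"])
for a in (.065,0.002): rel([(p+AX*a,M)]*8,0,a==.065,3)
```

```text
[0.47280864 0.23192527 0.24375854] 41.8
scene 20 18 [ 2.5  7.7 22.8] zmax 28.7
scene 70 24 [ 1.   7.7 69.4] zmax 78.6
scene 95 26 [ 0.   7.7 95.6] zmax 104.9
scene 115 9 [ -0.3   6.8 113.8] zmax 120.6
side 20 41 [-2.5 -5.1 21.6] zmax 29.5
side 70 51 [-1.9 -4.4 70.6] zmax 79.9
side 95 42 [-1.7 -3.8 94.8] zmax 103.9
side 115 20 [ -2.8  -1.8 113.2] zmax 121.0
wrist 20 217 [ 3.3  0.1 22.1] zmax 30.0
wrist 70 145 [ 3.4  0.9 68.8] zmax 79.8
wrist 95 75 [ 3.  1. 92.] zmax 103.4
wrist 115 20 [  0.9   1.5 111.7] zmax 120.1
0.014 0.017 0.69 0 0 0 0; 0.014 0.017 0.69 0 0 0 0; 0.014 0.017 0.69 0 0 0 0; 0.014 0.017 0.69 0 0 0 0; 0.014 0.017 0.69 0 0 0 0; 0.014 0.017 0.69 0 0 0 0; 0.014 0.017 0.69 0 0 0 0; 0.014 0.017 0.69 0 0 0 0; 
0.001 0.001 0.63 0 0 0 0; 0.001 0.001 0.63 0 0 0 0; 0.001 0.001 0.63 0 0 0 0; 0.001 0.001 0.63 0 0 0 0; 0.001 0.001 0.63 0 0 0 0; 0.001 0.001 0.63 0 0 0 0; 0.001 0.001 0.63 0 0 0 0; 0.001 0.001 0.63 0 0 0 0;
```

View pics/w5.png

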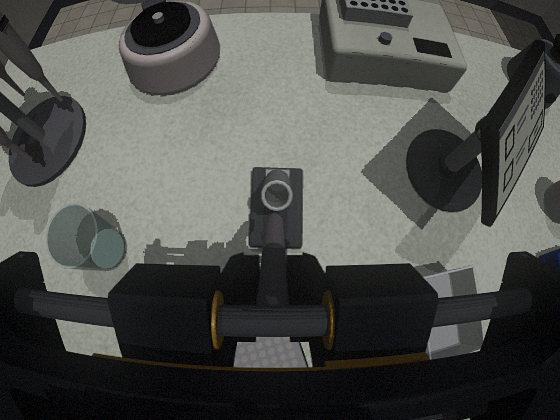

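Call:
carry_out(
  moves="0.05 0.03 0.05 0 0 0 0; 0.05 0.03 0.14 0 0 0 0; 0.05 0.03 0.23 0 0 0 0; 0.05 0.03 0.32 0 0 0 0; 0.05 0.03 0.41 0 0 0 0; 0.05 0.03 0.5 0 0 0 0; 0.05 0.03 0.6 0 0 0 0; 0.05 0.03 0.69 0 0 0 0",
)

```text
time: 42.95
position: [0.5118, 0.2285, 0.186]
ee_rot: [-3.033, 0.003, -0.81]
ft_force: [0.6, 0.3, -0.3]
grip_width: 0.0133
gripper_force: 25.0
```

No contact force: the tip is inside the bore. Continue down.

Call:
carry_out(
  moves="0 0 0.09 0 0 0 0; 0 0 0.18 0 0 0 0; 0 0 0.27 0 0 0 0; 0 0 0.36 0 0 0 0; 0 0 0.45 0 0 0 0; 0 0 0.54 0 0 0 0; 0 0 0.6 0 0 0 0; 0 0 0.63 0 0 0 0",
)

```text
time: 43.95
position: [0.543, 0.2286, 0.1315]
ee_rot: [-3.033, 0.003, -0.809]
ft_force: [-0.8, 0.7, -1.2]
grip_width: 0.0134
gripper_force: 25.0
```

Call:
carry_out(
  moves="-0.03 0 0.01 0 0 0 0; -0.03 0 0.01 0 0 0 0.2; -0.03 0 0.01 0 0 0 0.35; -0.03 0 0.01 0 0 0 0.5; -0.03 0 0.01 0 0 0 0.6; -0.03 0 0.01 0 0 0 0.6; -0.03 0 -0.1 0 0 0 0.6; -0.03 0 -0.3 0 0 0 0.6",
)

```text
time: 44.95
position: [0.5247, 0.2284, 0.1565]
ee_rot: [-3.034, 0.003, -0.808]
ft_force: [0.5, 0.1, 0.3]
grip_width: 0.0528
gripper_force: 0.0
```

Call:
carry_out(
  moves="0 0 -0.1 0 0 0 0.6; 0 0 -0.2 0 0 0 0.6; 0 0 -0.3 0 0 0 0.6; 0 0 -0.4 0 0 0 0.6; 0 0 -0.55 0 0 0 0.6; 0 0 -0.7 0 0 0 0.6; 0 0 -0.85 0 0 0 0.6; 0 0 -1 0 0 0 0.6",
)

```text
time: 45.95
position: [0.475, 0.2284, 0.2443]
ee_rot: [-3.033, 0.003, -0.81]
ft_force: [0.7, 0.3, -0.5]
grip_width: 0.053
gripper_force: 0.0
```

```bash
python3 tabm.py|head -2
python3 - <<'E'
from plan import *
c=eyes.capture("wrist"); W=wcloud(c); q=(W.reshape(-1,3)-TIP0)@MS; s_=-q[:,2]*1000
for a in (80,100,120,140,150,160):
    k=q[(abs(s_-a)<5)&(abs(q[:,0])<.022)&(abs(q[:,1])<.03)]*1000
    if len(k): print(a,len(k),np.median(k,0).round(1),"smax",-k[:,2].min().round(1))
c=eyes.capture("side"); old=dict(np.load("side.npz"))
cv2.imwrite("pics/side2.png",c["frame"][:,:,::-1])
n=eyes.capture("scene"); o=dict(np.load("scene.npz"))
for l,(u0,u1,v0,v1) in dict(rack=(170,230,200,265),square=(120,170,228,270),wash=(130,175,275,330),reagent=(195,222,258,295),tip=(300,342,163,205),waste=(255,295,190,232),beaker=(380,410,170,205)).items():
    print(l,(np.nanmedian(abs(n["z_map"]-o["z_map"])[v0:v1,u0:u1])*1000).round(1),(np.mean(abs(n["z_map"]-o["z_map"])[v0:v1,u0:u1]>.015)).round(3))
E
```

```text
side 579 282 psi 44.5 lean 37.5 off -18.1 rack y 2.2
scene 1336 1163 psi 44.5 lean 39.4 off -34.1 rack y 1.9
80 332 [  7.7   1.2 -82.2] smax 84.3
100 35 [  5.8   1.2 -99.5] smax 104.5
120 37 [   5.2    2.  -120.2] smax 125.0
140 47 [   5.9    0.3 -140.8] smax 144.8
150 50 [   5.6    0.3 -150.1] smax 154.8
160 242 [   1.4    0.3 -161.9] smax 164.2
rack 2.6 0.006
square 2.4 0.006
wash 2.1 0.006
reagent 2.2 0.004
tip 3.1 0.026
waste 3.5 0.177
beaker 3.1 0.009
```

View pics/side2.png

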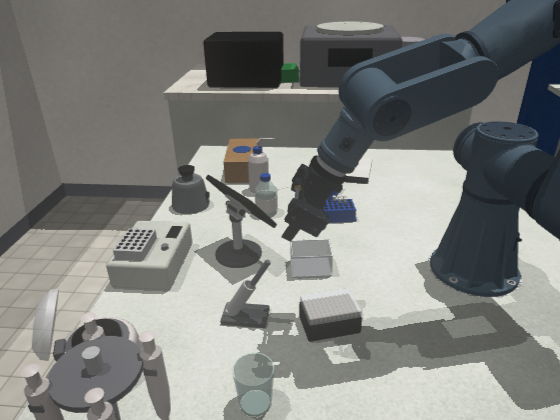

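The side view shows the stylus seated in its holder at (250,290), the tablet leaned at (240,200), and the waste box unmoved at (311,258). The gripper touches nothing.

```bash
python3 -c "
from station import sign_off
print(sign_off())"
```

```text
the job is handed in; nothing more can be done
None
```

The job is handed in, with no verdict returned: by my measurements the tablet faces the rack to within about 2 mm and leans about 39° (the less reliable side camera read 37.5°), both boxes and the start bar were pressed with about 6–7 N, the stylus is back in its holder, and nothing else appears to have moved.

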